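# Balance rotors on the domes, index the carriage and lock it

## Robot

A 7-joint arm with a two-finger parallel gripper is mounted at the origin on the work surface. World frame = base frame: x ahead of the robot, y to its left, z up, the work surface at z = 0. Lengths are in m, angles in rad, forces in N, time in s.
With the tool pointing down it reaches from about 0.425 to 0.825 m from the base axis. Payload 3.6 kg.
Tool frame: the origin (TCP) lies between the finger pads, 19 mm behind the fingertips; this is the grasp point; y points along the fingers, x is the direction in which the jaws open and shut, and the axes are right-handed (so a half turn about y gives the same grasp; the last joint's range is limited). The gripper opens to 85 mm and grips with 20 to 120 N. Pads are 22 mm wide; open, the fingers measure 114 mm over their backs; the gripper's body (76 mm by 85 mm) begins 54 mm behind the grasp point. The pads swing forward as they close: fully open they stand 13 mm farther back than shut.
Start: joints at [-1.139, 0.615, -0.013, 1.423, 0.008, 1.103, -0.04], TCP at [0.287, 0.583, 0.25] pointing down, gripper open.
Joint ranges: [-3.12, 3.12], [-0.3, 2.06], [-1.34, 1.32], [0.26, 2.42], [-1.36, 4.5], [0.01, 1.98], [-2.84, 2.84]. Speed limits (rad/s): [2.79, 2.79, 3.14, 3.14, 3.14, 3.14, 3.14].

## Interface

Orientations are given as a rotation vector (axis times angle).
In Python, from rig import readout, optics, job gives the robot as it stands.
- The arm moves only by the tool play_rows, never from a script. Its argument "moves" is a list that holds one entry, the list of rows, each a list of 5 numbers: the shift along the tool's x, y, z in m, then the turn about the tool's y in degrees, then the opening, from -1 (shut) to 1 (fully open). A call has 1 to 20 rows; each row shifts and turns the commanded pose from where the row before left it, along the tool's axes as they then stand; what a row does not reach is not made up. A row lasts 1/10 s, in which the tool goes at most 50 mm and 8.59 degrees, less where a joint would pass 70% of its speed; a pose out of reach is approached as far as the arm can. A call with a gripper value outside its range is refused whole. The fingers move at their own pace and stop on an object; "newtons" is the grip in N (left out, the last holds). Time passes only in rows, so rows that do not move let the fingers close. It gives the time, the measured TCP pose, the force and the opening at its end, in the units of the state.
- readout.observe(): the state, without advancing time (a new reading comes with each control period).
- optics.capture(name): name is "scene" or "top" or "wrist"; returns the picture (420x560x3 uint8, red, green, blue); there is no depth.
- optics.get_calibration(name): a dict with "vfov" (degrees; the focal length in pixels is half the picture's height over the tangent of half this angle, whatever the lens; pixels are square), "cx", "cy" (the principal point, pixels), "rvec" (rotation vector, rad) and "tvec" (3), from world to camera coordinates, as OpenCV has them. Camera axes: x right, y down, z forward; pixel columns grow to the right and rows downward; lengths in m; the calibration is good to about 2 mm. A picture is of the moment at which its call begins: read the wrist's pose just before it. get_calibration takes no time and is no camera call; for the wrist camera it gives the pose at the moment of the call.
- job.job_done(): hands the job in, once; it reports no verdict.
The state is a dict: "clock": time; "q": joint angles; "joint_vel": joint speeds; "joint_efforts": joint torques, N m; "ee_pos": TCP position; "eef_rot": TCP orientation; "contact_force": force on the tool from outside, world axes, zero at the start; "torque": the same for the moment, N m; "opening": finger opening in m.
Only numpy, scipy, OpenCV 4.12 (cv2) and the standard library are available. Lean on these libraries where they do the work, as an engineer would, in place of code of your own. Each camera call takes 0.05 s, during which the arm holds its last target.

## Task

Set up the static balance check: draw the yellow locking plate out of its slot, slide the carriage by its red post all the way to its right-hand stop, and balance every rotor disc on the bench there, flat and centred on a dome of its own. Only then slide the carriage back until its red dot is right under the gauge's needle, with all rotors still balanced, and lock it by sliding the plate, nose first, fully home again. Keep off the gauge and leave the other things where they are.

Things in the scene. Friction and masses are not known exactly. Their poses are not given: they have to be found in the camera images.
- rotor_green: green anodised rotor disc, 56 mm diameter, 12 mm thick, flat on both faces, about 0.1 kg, balanced about its centre, with a bright hub mark and six dark hole marks. Origin at the centre of the disc (6 mm above the surface it lies on); z is its axis. May be absent (None).
- rotor_gold: gold-coloured anodised rotor disc, 56 mm diameter, 12 mm thick, flat on both faces, about 0.1 kg, balanced about its centre, with a bright hub mark and six dark hole marks. Origin at the centre of the disc (6 mm above the surface it lies on); z is its axis. May be absent (None).
- rotor_red: red anodised rotor disc, 56 mm diameter, 12 mm thick, flat on both faces, about 0.1 kg, balanced about its centre, with a bright hub mark and six dark hole marks. Origin at the centre of the disc (6 mm above the surface it lies on); z is its axis. May be absent (None).
- dome0 (a point): top point of the rightmost (-y) of three grey domes (spherical cap, radius of curvature 36 mm, 77 mm across at its foot, 28 mm high above the carriage's flat top) on the sliding carriage; domes stand 80 mm apart in a row along y. The dome top is 58 mm above the table. Axes: those of the bed.
- dome1 (a point): top point of the middle of three grey domes (spherical cap, radius of curvature 36 mm, 77 mm across at its foot, 28 mm high above the carriage's flat top) on the sliding carriage; domes stand 80 mm apart in a row along y. The dome top is 58 mm above the table. Axes: those of the bed.
- dome2 (a point): top point of the leftmost (+y) of three grey domes (spherical cap, radius of curvature 36 mm, 77 mm across at its foot, 28 mm high above the carriage's flat top) on the sliding carriage; domes stand 80 mm apart in a row along y. The dome top is 58 mm above the table. Axes: those of the bed.
- carriage (a joint): travel of the aluminium carriage (350 mm long along y, 80 mm wide plus a 25 mm front apron on its -x side, flat top 30 mm above the table) along the bed's +y axis, m: 0 at its right stop, 0.14 at its left stop; its dot is under the needle at 0.110. It stays where it is left; about 2 N moves it.
- handle (a point): red square post, 20 x 20 mm, standing on the right end of the carriage, from 30 to 72 mm above the table. This point is on its axis, 55 mm above the table: the height for the TCP to grip.
- dot (a point): red dot (10 mm across, in a white ring of 18 mm) on the flat top of the carriage's left end, 170 mm left of the middle dome, 30 mm above the table.
- needle_tip (a point): tip of the red needle of the height gauge, which is fixed to the bed and points straight down, 36 mm above the table (6 mm above the carriage). The gauge's arm and dial reach 165 mm, its column (135 mm further left) 207 mm above the table.
- bed: fixed base frame of the balancing fixture, carrying the slide, the gauge and the grey lock guide. Origin on the table under the middle dome when the carriage is at 0. y is the direction in which the carriage slides, x points away from the robot.
- gauge: the height gauge fixed on the bed's left end: column, arm, dial and needle. Its origin and axes are those of the bed.
- lock_plate: yellow locking plate lying flat, at the start home in the slot, 80 long (x) x 50 wide (y) x 10 mm thick, 0.2 kg, with a black upright fin near its rear end (22 mm along x, 12 mm thick along y, top 46 mm above the plate's underside). Origin at the centre of its underside; +x points to its leading end (nose), 40 mm ahead.
- lock_fin (a point): point on the middle of the locking plate's fin, 34 mm above the plate's underside and 29 mm behind the plate's centre: where to grip it.
- slot_mouth (a point): mid-mouth of the grey guide's slot, at table level (the table is its floor). Slot along bed +x: 54 wide, 14 high, 27 mm deep; flared entry 13 mm in front; roof top at 21 mm. Behind it, when the dot is under the needle, is a pocket in the carriage's apron (60 wide, 28 mm deep). Fully home, the nose meets the pocket's back wall, plate origin 15 mm beyond this point along x.
- deburrer: bystander: yellow-handled hand tool 130 mm long, lying; leave it where it is.
- spanner: bystander: small steel spanner, lying; leave it where it is.
- calculator: bystander: black pocket calculator 140 x 75 x 14 mm; leave it where it is.
- brush: bystander: chip brush, lying; leave it where it is.
- grease_jar: bystander: amber jar 60 mm high; leave it where it is.
There are look-alikes about, which are no part of the job. Of the things shaped like the rotor_gold, the gold one is meant.

How it is judged:
On the way, in this order (a step that is already met when the one before it is completed fails the run):
1. the locking plate is out of the slot and the carriage is at its right stop (travel below 0.012 m) (x of lock_plate in the frame of slot_mouth below -0.04 m and value of joint carriage below 0.012 m), for 0.2 s.
2. every rotor present is balanced, released, on a dome with the carriage at the right-hand end (travel below 0.025 m) (((horizontal distance between rotor_green and dome0 below 0.008 m and z of rotor_green in the frame of dome0 between 0.003 and 0.011 m) or (horizontal distance between rotor_green and dome1 below 0.008 m and z of rotor_green in the frame of dome1 between 0.003 and 0.011 m) or (horizontal distance between rotor_green and dome2 below 0.008 m and z of rotor_green in the frame of dome2 between 0.003 and 0.011 m)) and angle between the z axis of each of rotor_green, rotor_gold, rotor_red and the z axis of bed, either way round below 0.21 rad and linear speed of each of rotor_green, rotor_gold, rotor_red below 0.02 m/s and contact force between each of rotor_green, rotor_gold, rotor_red and the fingers below 0.05 N and ((horizontal distance between rotor_gold and dome0 below 0.008 m and z of rotor_gold in the frame of dome0 between 0.003 and 0.011 m) or (horizontal distance between rotor_gold and dome1 below 0.008 m and z of rotor_gold in the frame of dome1 between 0.003 and 0.011 m) or (horizontal distance between rotor_gold and dome2 below 0.008 m and z of rotor_gold in the frame of dome2 between 0.003 and 0.011 m)) and ((horizontal distance between rotor_red and dome0 below 0.008 m and z of rotor_red in the frame of dome0 between 0.003 and 0.011 m) or (horizontal distance between rotor_red and dome1 below 0.008 m and z of rotor_red in the frame of dome1 between 0.003 and 0.011 m) or (horizontal distance between rotor_red and dome2 below 0.008 m and z of rotor_red in the frame of dome2 between 0.003 and 0.011 m)) and value of joint carriage below 0.025 m), for 0.5 s.
3. the carriage's dot is within 4 mm of the needle tip, with every rotor still balanced and the locking plate not yet home (((horizontal distance between rotor_green and dome0 below 0.008 m and z of rotor_green in the frame of dome0 between 0.003 and 0.011 m) or (horizontal distance between rotor_green and dome1 below 0.008 m and z of rotor_green in the frame of dome1 between 0.003 and 0.011 m) or (horizontal distance between rotor_green and dome2 below 0.008 m and z of rotor_green in the frame of dome2 between 0.003 and 0.011 m)) and angle between the z axis of each of rotor_green, rotor_gold, rotor_red and the z axis of bed, either way round below 0.21 rad and linear speed of each of rotor_green, rotor_gold, rotor_red below 0.02 m/s and contact force between each of rotor_green, rotor_gold, rotor_red and the fingers below 0.05 N and ((horizontal distance between rotor_gold and dome0 below 0.008 m and z of rotor_gold in the frame of dome0 between 0.003 and 0.011 m) or (horizontal distance between rotor_gold and dome1 below 0.008 m and z of rotor_gold in the frame of dome1 between 0.003 and 0.011 m) or (horizontal distance between rotor_gold and dome2 below 0.008 m and z of rotor_gold in the frame of dome2 between 0.003 and 0.011 m)) and ((horizontal distance between rotor_red and dome0 below 0.008 m and z of rotor_red in the frame of dome0 between 0.003 and 0.011 m) or (horizontal distance between rotor_red and dome1 below 0.008 m and z of rotor_red in the frame of dome1 between 0.003 and 0.011 m) or (horizontal distance between rotor_red and dome2 below 0.008 m and z of rotor_red in the frame of dome2 between 0.003 and 0.011 m)) and horizontal distance between dot and needle_tip below 0.004 m and x of lock_plate in the frame of slot_mouth below 0 m), for 0.3 s.
At the end, for the whole second after the job is handed in: Each rotor rests, released, on its own dome: centre within 8 mm of the dome axis, level within 12 deg. Dot within 4 mm of the needle tip (horizontally). Plate flat in the slot, within 5 mm of fully home, 5 mm sideways and 4.5 deg. All at rest (((horizontal distance between rotor_green and dome0 below 0.008 m and z of rotor_green in the frame of dome0 between 0.003 and 0.011 m) or (horizontal distance between rotor_green and dome1 below 0.008 m and z of rotor_green in the frame of dome1 between 0.003 and 0.011 m) or (horizontal distance between rotor_green and dome2 below 0.008 m and z of rotor_green in the frame of dome2 between 0.003 and 0.011 m)) and angle between the z axis of each of rotor_green, rotor_gold, rotor_red and the z axis of bed, either way round below 0.21 rad and linear speed of each of rotor_green, rotor_gold, rotor_red, lock_plate below 0.02 m/s and contact force between each of rotor_green, rotor_gold, rotor_red and the fingers below 0.05 N and ((horizontal distance between rotor_gold and dome0 below 0.008 m and z of rotor_gold in the frame of dome0 between 0.003 and 0.011 m) or (horizontal distance between rotor_gold and dome1 below 0.008 m and z of rotor_gold in the frame of dome1 between 0.003 and 0.011 m) or (horizontal distance between rotor_gold and dome2 below 0.008 m and z of rotor_gold in the frame of dome2 between 0.003 and 0.011 m)) and ((horizontal distance between rotor_red and dome0 below 0.008 m and z of rotor_red in the frame of dome0 between 0.003 and 0.011 m) or (horizontal distance between rotor_red and dome1 below 0.008 m and z of rotor_red in the frame of dome1 between 0.003 and 0.011 m) or (horizontal distance between rotor_red and dome2 below 0.008 m and z of rotor_red in the frame of dome2 between 0.003 and 0.011 m)) and horizontal distance between dot and needle_tip below 0.004 m and velocity of joint carriage below 0.01 m/s and x of lock_plate in the frame of slot_mouth above 0.01 m and y of lock_plate in the frame of slot_mouth between -0.005 and 0.005 m and height (world z) of lock_plate below 0.004 m and angle between the x axis of lock_plate and the x axis of slot_mouth, either way round below 0.08 rad and angle between lock_plate's own z axis and vertical below 0.06 rad); the robot touches nothing.
It fails at once if the robot pushes against the height gauge with more than 3 N (contact force between gauge and the arm above 3 N or contact force between gauge and the fingers above 3 N).
It fails at once if a bystander is moved more than 4 cm (distance of any of deburrer, spanner, calculator, brush, grease_jar from where it was at the start of the episode above 0.04 m).
Of rotor_green, rotor_gold, rotor_red only 2 to 3 are there at a start; the rules pass over those that are not, and their reading is None.
At some moment in a run one of rotor_green, rotor_gold, rotor_red, lock_plate may be knocked a few centimetres aside while the robot is not near it.
Once in a run the grip may slacken for a moment while it holds something.
It also fails if it takes over 210 s, if anything falls off the work surface, if the arm or the gripper's body presses on something with over 40 N, if the wrist force passes 120 N, or if a joint passes its speed limit or range.

## Working session

There is one attempt and no reset: what is moved stays moved. The work goes in short steps, Python scripts to look and compute and a tool call to move; the robot and the scene stay as the last step left them, time stands still between calls to the robot, and variables do not carry over. Pictures are saved under pics/ and viewed, and the job is handed in when it is done.

Besides the shell and the picture viewer there is one more tool, called after "Request:" in YAML: its name, and indented under it one key for each argument. play_rows: Moves the arm, as the interface text tells. Its arguments: {"type":"object","properties":{"moves":{"type":"array","items":{"type":"array","items":{"type":"array","items":{"type":"number"}}}},"newtons":{"type":"number"}},"required":["moves"]}

```bash
ls; mkdir -p pics; cat > h.py <<'E'
import numpy as np, cv2
from scipy.spatial.transform import Rotation as R
from rig import readout, optics
def cal(n):
    c=optics.get_calibration(n); f=210/np.tan(np.radians(c['vfov'])/2)
    return dict(f=f,cx=c['cx'],cy=c['cy'],R=R.from_rotvec(c['rvec']).as_matrix(),t=np.array(c['tvec']),raw=c)
def ray(c,u,v):
    d=np.array([(u-c['cx'])/c['f'],(v-c['cy'])/c['f'],1.]); d=c['R'].T@d
    return -c['R'].T@c['t'], d/np.linalg.norm(d)
def onz(c,u,v,z):
    o,d=ray(c,u,v); return o+d*(z-o[2])/d[2]
def proj(c,p):
    q=c['R']@np.array(p)+c['t']; return q[:2]/q[2]*c['f']+[c['cx'],c['cy']]
def tri(rays):
    A=np.zeros((3,3));b=np.zeros(3)
    for o,d in rays:
        P=np.eye(3)-np.outer(d,d);A+=P;b+=P@o
    x=np.linalg.solve(A,b); return x,[float(np.linalg.norm((np.eye(3)-np.outer(d,d))@(x-o))) for o,d in rays]
def snap(n,f):
    c=cal(n); im=optics.capture(n); cv2.imwrite('pics/'+f,im[:,:,::-1]); return c,im
E
python3 - <<'E'
from h import *
np.set_printoptions(precision=4,suppress=True)
s=readout.observe()
print(s)
for n in ['scene','top','wrist']:
    c,im=snap(n,n+'0.png'); print(n,c['raw'])
E
```

```text
pics
{'clock': 0.0, 'q': array([-1.1395,  0.6159, -0.0126,  1.4249,  0.0081,  1.1034, -0.0404]), 'joint_vel': array([ 0.0002,  0.0003, -0.0005,  0.0001,  0.    ,  0.0005,  0.0011]), 'joint_efforts': array([ -0.0006, -46.922 ,   0.2587, -17.1036,   0.0098,   0.0096,
         0.    ]), 'ee_pos': array([0.287 , 0.5824, 0.2488]), 'eef_rot': array([-1.3931, -0.8642,  0.8677]), 'contact_force': array([ 0.0012, -0.3245,  0.3693]), 'torque': array([-0.0055, -0.0396, -0.0282]), 'opening': 0.08524747938235404}
scene {'vfov': 52.095950867129844, 'cx': 284.10216517745397, 'cy': 204.31102287322622, 'rvec': array([ 2.4717,  0.805 , -0.2189]), 'tvec': array([-0.4231, -0.2202,  1.2859])}
top {'vfov': 48.77221797212067, 'cx': 269.94924940897, 'cy': 207.09113489704538, 'rvec': array([ 2.1517, -2.1133,  0.1497]), 'tvec': array([0.0043, 0.5089, 1.2301])}
wrist {'vfov': 69.3921999923027, 'cx': 282.700436800912, 'cy': 208.56241136023448, 'rvec': array([-2.4251, -1.5087, -0.2435]), 'tvec': array([-0.6494, -0.0403,  0.3812])}
```

View pics/scene0.png

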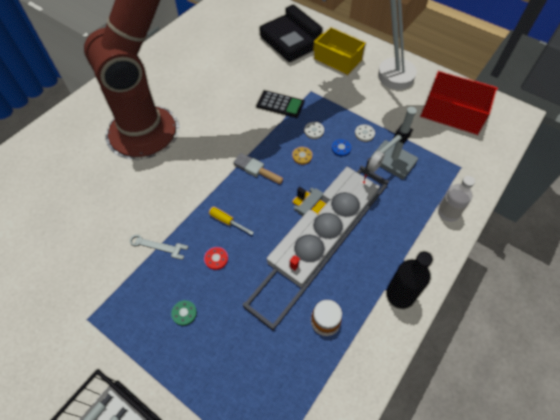

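View pics/top0.png

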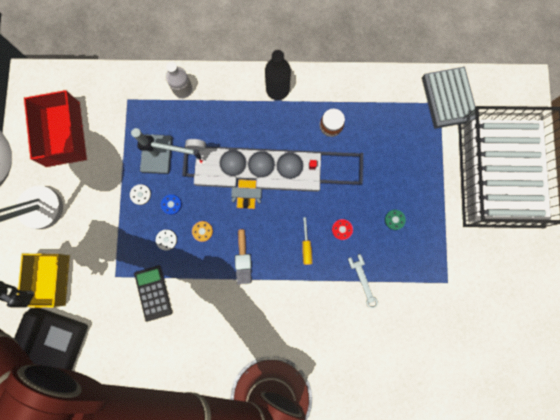

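View pics/wrist0.png

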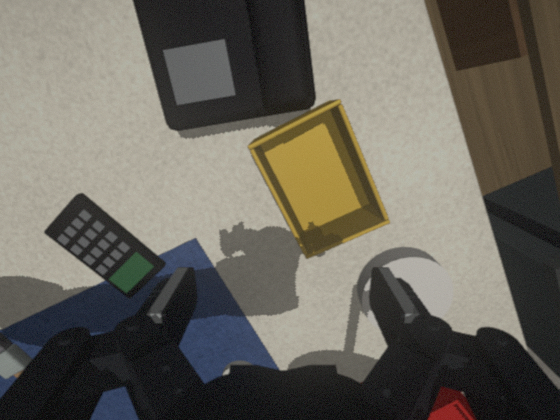

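All three rotors are visible: green at top (395,220), red (343,229), gold (202,231). The plate is home at (246,194) and the post is at (313,163). The blue and white discs are decoys. Next I'll measure by colour.

```bash
cat > seg.py <<'E'
from h import *
np.set_printoptions(precision=4,suppress=True)
def blobs(im,lo,hi,mn=25):
    hsv=cv2.cvtColor(im,cv2.COLOR_RGB2HSV)
    if lo[0]>hi[0]: m=cv2.inRange(hsv,(0,)+lo[1:],hi)|cv2.inRange(hsv,lo,(180,)+hi[1:])
    else: m=cv2.inRange(hsv,lo,hi)
    n,l,st,ce=cv2.connectedComponentsWithStats(m)
    return [(st[i],ce[i],l==i) for i in range(1,n) if st[i][4]>=mn]
COL=dict(red=((172,130,60),(6,255,255)),green=((65,110,30),(88,255,255)),gold=((12,120,90),(24,255,255)),yellow=((21,150,90),(30,255,255)))
E
python3 - <<'E'
from seg import *
for n in ['top','scene']:
    im=cv2.imread(f'pics/{n}0.png')[:,:,::-1]; c=cal(n)
    for k,(lo,hi) in COL.items():
        for st,ce,_ in blobs(im,lo,hi):
            x,y,w,h,a=st
            print(n,k,st,ce.round(1),onz(c,*ce,.012),onz(c,x+w/2-.5,y+h/2-.5,.012))
for n,b in [('top',(110,120,330,300)),('scene',(180,90,450,340))]:
    im=cv2.imread(f'pics/{n}0.png'); x0,y0,x1,y1=b
    o=cv2.resize(im[y0:y1,x0:x1],None,fx=3 if n=='top' else 2.4,fy=3 if n=='top' else 2.4,interpolation=cv2.INTER_CUBIC); cv2.imwrite(f'pics/{n}0z.png',o); print(o.shape)
E
```

```text
top red [  24   90   62   76 3760] [ 54.2 128.3] [0.7339 0.6442 0.012 ] [0.7363 0.6435 0.012 ]
top red [309 160   8   9  59] [312.5 163.7] [ 0.6398 -0.1046  0.012 ] [ 0.639  -0.1045  0.012 ]
top red [332 220  21  20 269] [341.9 229.3] [ 0.4542 -0.1868  0.012 ] [ 0.4535 -0.1872  0.012 ]
top red [  0 358  11  18 102] [  3.2 366.8] [0.0678 0.7205 0.012 ] [0.0687 0.7157 0.012 ]
top red [235 365  27  37 434] [246.2 382.9] [0.0412 0.0679 0.012 ] [0.041 0.063 0.012]
top red [   0  371  102   49 2465] [ 37.3 403.9] [-0.0242  0.6193  0.012 ] [-0.001   0.5861  0.012 ]
top red [299 386   9  28 142] [303.8 400.2] [ 0.0012 -0.0849  0.012 ] [ 0.0028 -0.0827  0.012 ]
top red [267 404  32  16 215] [278.5 414. ] [-0.0347 -0.019   0.012 ] [-0.0283 -0.0293  0.012 ]
top red [ 93 412 100   8 390] [138.4 417. ] [-0.0507  0.3486  0.012 ] [-0.0467  0.3381  0.012 ]
top green [385 210  20  20 226] [394.8 219.3] [ 0.4845 -0.3337  0.012 ] [ 0.484  -0.3329  0.012 ]
top green [137 270  22  14 180] [148.2 276.4] [0.3145 0.3449 0.012 ] [0.3143 0.3468 0.012 ]
top gold [238 179  18   9 147] [246.4 183.4] [0.5799 0.08
[... 2400 characters left out ...]
 gold [312 200  14  14  58] [318.  205.7] [0.5728 0.0835 0.012 ] [0.5753 0.0821 0.012 ]
scene gold [210 213  20  12  26] [219.3 219.3] [ 0.3895 -0.1026  0.012 ] [ 0.3883 -0.1003  0.012 ]
scene yellow [ 314   28   51   46 1352] [337.5  50. ] [0.2801 0.6457 0.012 ] [0.2855 0.6467 0.012 ]
scene yellow [294 155  17   8  71] [301.8 158.8] [0.4492 0.1869 0.012 ] [0.4489 0.1881 0.012 ]
scene yellow [293 197  10   8  48] [297.3 201. ] [0.5202 0.063  0.012 ] [0.5197 0.0647 0.012 ]
scene yellow [312 200  13  13  97] [318.2 206. ] [0.5738 0.083  0.012 ] [0.5734 0.0826 0.012 ]
scene yellow [210 208  22  17 194] [220.3 215.4] [ 0.3838 -0.0919  0.012 ] [ 0.3855 -0.093   0.012 ]
(540, 660, 3)
(600, 648, 3)
```

View pics/top0z.png

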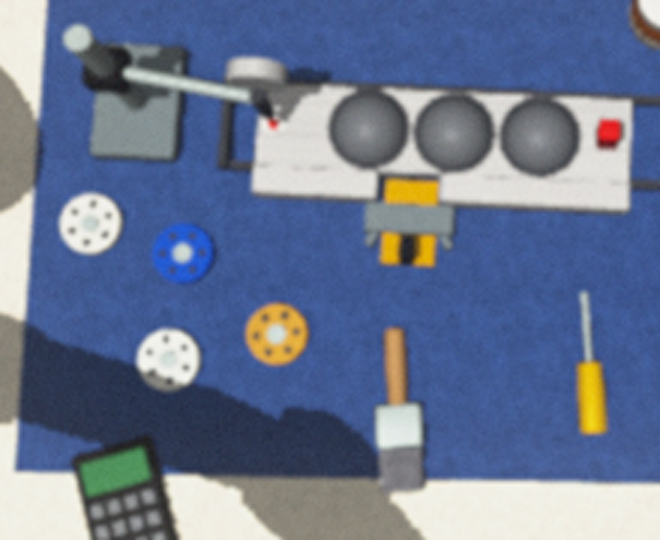

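View pics/scene0z.png

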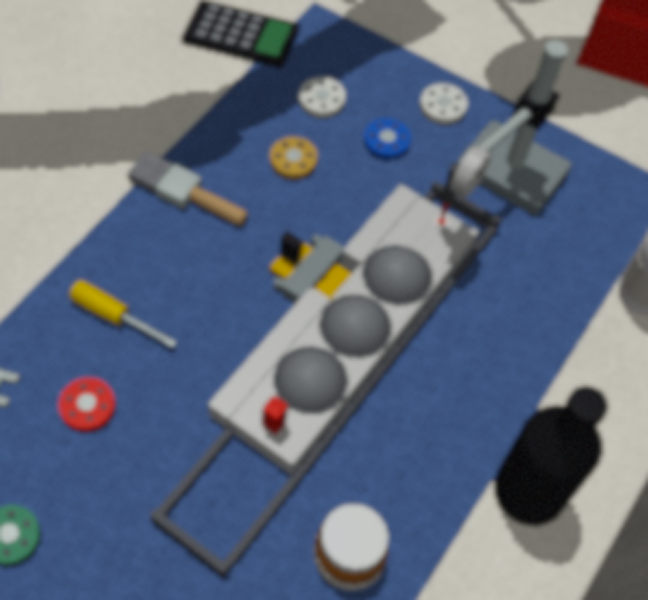

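```bash
python3 - <<'E'
from seg import *
s=readout.observe(); M=R.from_rotvec(s['eef_rot']).as_matrix(); print(M)
c=cal('wrist'); o=-c['R'].T@c['t']; print('cam in tool',M.T@(o-s['ee_pos']), 'cam axes in tool',M.T@c['R'].T)
t,sc=cal('top'),cal('scene')
print('fin top',tri([ray(t,245.7,202.7),ray(sc,301.7,190.8)]))
z=lambda u,v:(110+u/3,120+v/3); z2=lambda u,v:(180+u/2.4,90+v/2.4)
for p in [(370,130),(455,133),(541,136)]: print('dome ctr px at 44mm',onz(t,*z(*p),.044))
print('post',tri([ray(t,*z(609,131)),ray(sc,*z2(275,407))]), )
print('needle',tri([ray(t,*z(273,123)),ray(sc,*z2(442,222))]))
# slot guide edge corners at z .021 and carriage apron edge
for p in [(252,193),(630,211)]: print('apron',onz(t,*z(*p),.03))
for p in [(383,178),(437,178),(381,262),(435,266)]: print('plate corner',onz(t,*z(*p),.010))
for k,a,b in [('red',(342,229.5),(215.8,258.5)),('green',(395,219.5),(183.8,312.5)),('gold',(202.5,230.8),(301.8,155.5))]:
    print(k,tri([ray(t,*a),ray(sc,*b)]))
E
```

```text
[[ 0.4419 -0.0009 -0.8971]
 [ 0.8971 -0.0019  0.4419]
 [-0.0021 -1.     -0.0001]]
cam in tool [ 0.0006 -0.1241  0.0826] cam axes in tool [[ 1.     -0.0005  0.0003]
 [-0.0004 -0.3176  0.9482]
 [-0.0004 -0.9482 -0.3176]]
fin top (array([0.5202, 0.0807, 0.0394]), [0.0004795976039199903, 0.00047959760392006024])
dome ctr px at 44mm [0.6294 0.1174 0.044 ]
dome ctr px at 44mm [0.6277 0.0387 0.044 ]
dome ctr px at 44mm [ 0.6261 -0.0408  0.044 ]
post (array([ 0.6258, -0.1019,  0.067 ]), [0.0001270932965019735, 0.00012709329650201405])
needle (array([0.6379, 0.2097, 0.0288]), [0.0008962708782230359, 0.0008962708782228695])
apron [0.571  0.2269 0.03  ]
apron [ 0.5597 -0.1243  0.03  ]
plate corner [0.5916 0.1071 0.01  ]
plate corner [0.5924 0.056  0.01  ]
plate corner [0.5112 0.1065 0.01  ]
plate corner [0.5082 0.0559 0.01  ]
red (array([ 0.4533, -0.1892,  0.0059]), [0.0015105132900496182, 0.0015105132900496711])
green (array([ 0.4837, -0.3362,  0.0087]), [0.001319063630453676, 0.001319063630453702])
gold (array([0.4422, 0.1998, 0.0093]), [0.0016270734501293129, 0.0016270734501292981])
```

Request:
play_rows:
  moves:
    - [[-0.023,0,-0.024,0,0.3],[-0.023,0,-0.024,0,0.3],[-0.023,0,-0.024,0,0.3],[-0.023,0,-0.024,0,0.3],[-0.023,0,-0.024,0,0.3],[-0.023,0,-0.024,0,0.3],[-0.023,0,-0.024,0,0.3],[-0.023,0,-0.024,0,0.3],[-0.023,0,-0.024,0,0.3],[-0.023,0,-0.024,0,0.3],[-0.023,0,-0.024,0,0.3],[-0.023,0,-0.024,0,0.3],[-0.023,0,-0.024,0,0.3],[-0.023,0,-0.024,0,0.3],[-0.023,0,-0.024,0,0.3],[-0.023,0,-0.024,0,0.3],[0,0,0,-8.2,0.3],[0,0,0,-8.2,0.3],[0,0,0,-8.3,0.3],[0,0,0,0,0.3]]
  newtons: 60

```text
clock: 2.15
ee_pos: [0.4689, 0.083, 0.2498]
eef_rot: [-1.221, -1.189, 1.189]
contact_force: [-0.5, -0.4, -1.0]
opening: 0.0555
```

```bash
cat >> h.py <<'E'
def pose():
    s=readout.observe(); M=R.from_rotvec(s['eef_rot']).as_matrix(); return s['ee_pos'],M,np.degrees(np.arctan2(M[1,0],M[0,0])),s
def go(target,yaw=None):
    "shift in present tool axes to get to target; turn about tool y to get to yaw"
    p,M,y,s=pose(); d=M.T@(np.array(target)-p)
    print('t',s['clock'],'at',p.round(4),'yaw',round(y,2),'open',round(s['opening'],4),'F',s['contact_force'].round(1)); print('  shift',d.round(4),'turn', None if yaw is None else round(-((yaw-y+180)%360-180),2))
E
python3 - <<'E'
from seg import *
go((.47,.08,.25),88.5)
c,im=snap('wrist','w1.png')
np.save('c1.npy',c,allow_pickle=True)
E
```

```text
t 2.15 at [0.4689 0.083  0.2498] yaw 88.44 open 0.0555 F [-0.5 -0.4 -1. ]
  shift [-0.003  -0.0002 -0.0012] turn -0.06
```

View pics/w1.png

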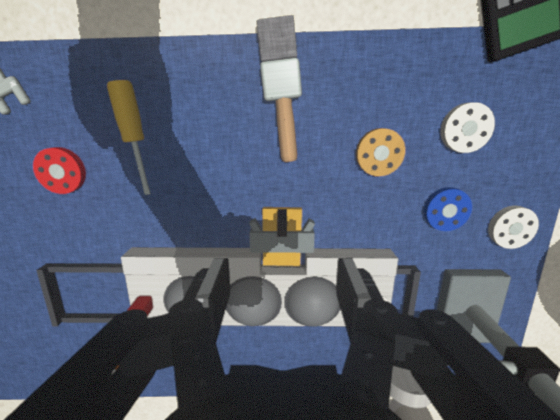

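Wrist view: the plate's rear edge is at row 208, cols 263–302, the fin at (282,222), and the brush's handle tip at (289,160). The gold rotor is at (381,152) and the red at (58,171).

```bash
python3 - <<'E'
from seg import *
c=np.load('c1.npy',allow_pickle=True).item()
im=cv2.imread('pics/w1.png')
print('brush tip',onz(c,289,160,.012),'plate rear',onz(c,263,208,.01),onz(c,302,208,.01))
print('fin top z46',onz(c,282,210,.046),onz(c,282,235,.046))
for a,b in [((123,259),(397,259)),((123,250),(397,250)),]:
    for z in (.03,.0):
        p,q=onz(c,*a,z),onz(c,*b,z); print(z,p,q,np.degrees(np.arctan2(q[0]-p[0],q[1]-p[1])), np.linalg.norm(p-q))
for p in [(381,152),(58,171)]: print(onz(c,*p,.012))
print(onz(c,250,237,.021),onz(c,313,237,.021),onz(c,251,228,.02),onz(c,314,228,.02))
o=cv2.resize(im[120:300,180:400],None,fx=3.6,fy=3.3,interpolation=cv2.INTER_CUBIC); cv2.imwrite('pics/w1z.png',o)
E
```

```text
brush tip [0.4468 0.0921 0.012 ] plate rear [0.507 0.058 0.01 ] [0.5083 0.1073 0.01  ]
fin top z46 [0.4981 0.0824 0.046 ] [0.5291 0.0815 0.046 ]
0.03 [ 0.5634 -0.1208  0.03  ] [0.5731 0.2259 0.03  ] 1.6009507985844285 0.3468579153570988
0.0 [ 0.5788 -0.1389  0.    ] [0.5893 0.2381 0.    ] 1.6009507985844253 0.37711288125008635
0.03 [ 0.5509 -0.1184  0.03  ] [0.5604 0.2248 0.03  ] 1.599640601848057 0.3432514062696909
0.0 [ 0.5652 -0.1362  0.    ] [0.5756 0.2368 0.    ] 1.5996406018480342 0.37319179145224574
[0.4404 0.2013 0.012 ]
[ 0.4524 -0.187   0.012 ]
[0.5415 0.0406 0.021 ] [0.5438 0.1203 0.021 ] [0.5297 0.0424 0.02  ] [0.5319 0.1216 0.02  ]
```

View pics/w1z.png

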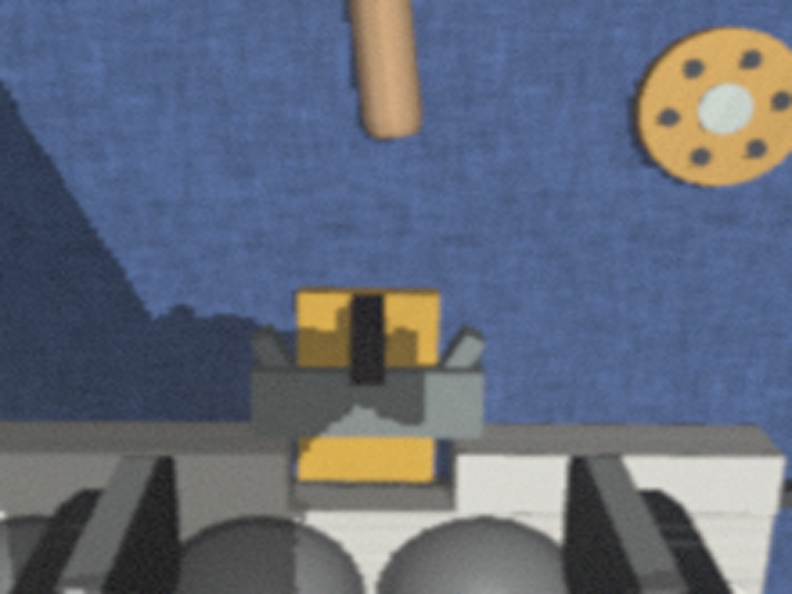

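Request:
play_rows:
  moves:
    - [[0,0.02,-0.0057,0,-0.39],[0,0.02,-0.0057,0,-0.39],[0,0.02,-0.0057,0,-0.39],[0,0.02,-0.0057,0,-0.39],[0,0.02,-0.0057,0,-0.39],[0,0.02,-0.0057,0,-0.39],[0,0.02,-0.0057,0,-0.39],[0,0.02,-0.0057,0,-0.39],[0,0,0,0,-0.39],[0,0,0,0,-0.39]]
  newtons: 60

```text
clock: 3.2
ee_pos: [0.5144, 0.0821, 0.09]
eef_rot: [-1.222, -1.188, 1.189]
contact_force: [0.5, 0.5, -0.1]
opening: 0.0258
```

```bash
python3 - <<'E'
from seg import *
go((.5145,.082,.036),88.4)
c,im=snap('wrist','w2.png')
print(proj(c,(.5187,.082,.046)))
E
```

```text
t 3.2 at [0.5144 0.0821 0.09  ] yaw 88.4 open 0.0258 F [ 0.5  0.5 -0.1]
  shift [-0.0001  0.054  -0.0001] turn -0.0
[281.2863 255.1503]
```

View pics/w2.png

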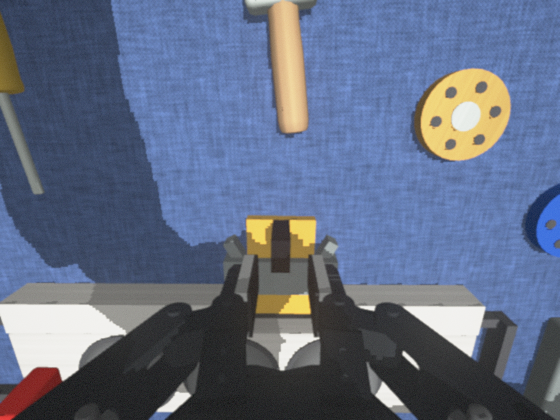

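Request:
play_rows:
  moves:
    - [[0,0.012,0,0,-0.39],[0,0.012,0,0,-0.39],[0,0.012,0,0,-0.39],[0,0.012,0,0,-0.39],[0,0.006,0,0,-0.39],[0,0,0,0,-0.39],[0,0,0,0,-1],[0,0,0,0,-1],[0,0,0,0,-1],[0,0,0,0,-1],[0,0,0,0,-1]]
  newtons: 60

```text
clock: 4.35
ee_pos: [0.5146, 0.082, 0.0361]
eef_rot: [-1.222, -1.19, 1.19]
contact_force: [0.2, 1.0, -2.4]
opening: 0.0112
```

Gripped, with an opening of 11 mm on the 12 mm fin. Pulling 56 mm along tool +z, which is −x.

Request:
play_rows:
  moves:
    - [[0,0,0.008,0,-1],[0,0,0.008,0,-1],[0,0,0.008,0,-1],[0,0,0.008,0,-1],[0,0,0.008,0,-1],[0,0,0.008,0,-1],[0,0,0.004,0,-1],[0,0,0.004,0,-1],[0,0,0,0,-1],[0,0,0,0,-1]]
  newtons: 60

```text
clock: 5.35
ee_pos: [0.4586, 0.0835, 0.036]
eef_rot: [-1.221, -1.189, 1.19]
contact_force: [-0.5, -0.4, -1.1]
opening: 0.0108
```

```bash
python3 - <<'E'
from seg import *
go((.4585,.082,.036),88.4)
c,im=snap('wrist','w3.png')
E
```

```text
t 5.35 at [0.4586 0.0835 0.036 ] yaw 88.48 open 0.0108 F [-0.5 -0.4 -1.1]
  shift [-0.0015  0.      0.    ] turn 0.08
```

View pics/w3.png

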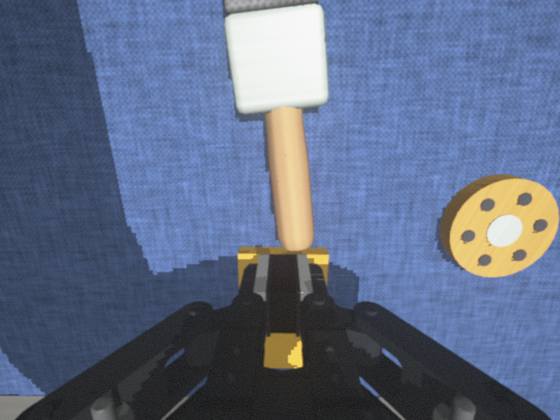

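The plate is out, with its rear just short of the brush. Lift, carry toward −y, and set it down.

Request:
play_rows:
  moves:
    - [[0,-0.01,0,0,-1],[0,-0.01,0,0,-1],[0,-0.01,0,0,-1],[0,0,0,0,-1],[-0.012,0,-0.001,0,-1],[-0.012,0,-0.001,0,-1],[-0.012,0,-0.001,0,-1],[-0.012,0,-0.001,0,-1],[-0.012,0,-0.001,0,-1],[0,0,0,0,-1],[0,0.01,0,0,-1],[0,0.01,0,0,-1],[0,0.008,0,0,-1],[0,0.002,0,0,-1],[0,0,0,0,-1]]
  newtons: 60

```text
clock: 6.9
ee_pos: [0.4576, 0.023, 0.0356]
eef_rot: [-1.216, -1.182, 1.195]
contact_force: [-7.6, -3.1, 9.5]
opening: 0.0109
```

```bash
python3 - <<'E'
from seg import *
go((.4585,.082,.036),88.4)
c,im=snap('wrist','w4.png')
c,im=snap('scene','s4.png'); cv2.imwrite('pics/s4z.png',cv2.resize(im[140:300,230:430,::-1],None,fx=3.5,fy=3.5))
E
```

```text
t 6.9 at [0.4576 0.023  0.0356] yaw 88.49 open 0.0109 F [-7.6 -3.1  9.5]
  shift [ 0.059  -0.0005  0.0006] turn 0.09
```

View pics/w4.png

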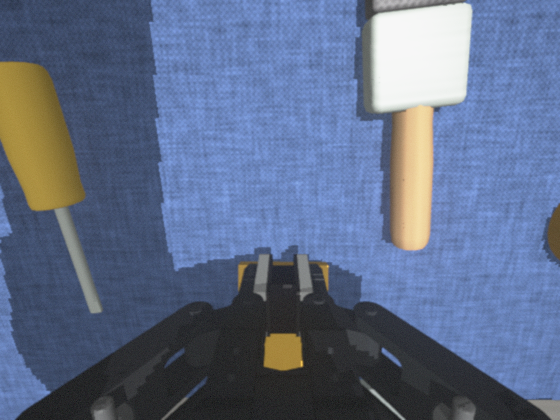

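View pics/s4z.png

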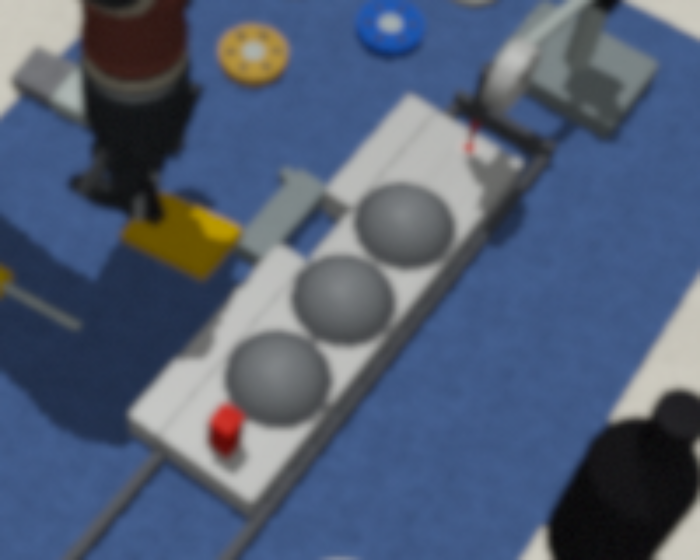

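The nose sits over the guide's right flare. Move it a further 25 mm to the right and set it down there.

Request:
play_rows:
  moves:
    - [[0,-0.01,0,0,-1],[0,-0.01,0,0,-1],[0,0,0,0,-1],[-0.01,0,0,0,-1],[-0.01,0,0,0,-1],[-0.005,0,0,0,-1],[0,0,0,0,-1],[0,0.01,0,0,-1],[0,0.005,0,0,-1],[0,0.003,0,0,-1],[0,0,0,0,-1],[0,0,0,0,-1]]
  newtons: 60

```text
clock: 8.2
ee_pos: [0.4614, -0.0013, 0.0378]
eef_rot: [-1.221, -1.19, 1.19]
contact_force: [-0.6, 0.2, -1.2]
opening: 0.0111
```

```bash
python3 - <<'E'
from seg import *
go((.462,0,.036),88.4)
c,im=snap('scene','s5.png'); cv2.imwrite('pics/s5z.png',cv2.resize(im[140:300,230:430,::-1],None,fx=3.5,fy=3.5))
E
```

```text
t 8.2 at [ 0.4614 -0.0013  0.0378] yaw 88.5 open 0.0111 F [-0.6  0.2 -1.2]
  shift [ 0.0014  0.0018 -0.0006] turn 0.1
```

View pics/s5z.png

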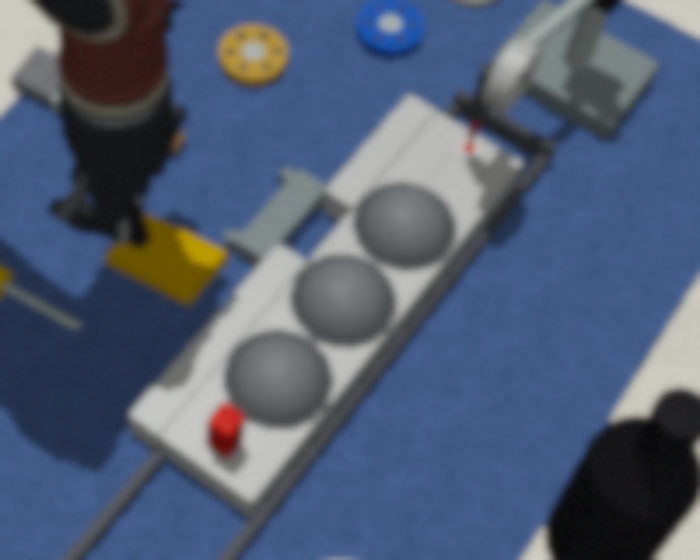

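Request:
play_rows:
  moves:
    - [[0,0.002,0,0,-1],[0,0.001,0,0,-1],[0,0,0,0,-1],[0,0,0,0,-0.3],[0,0,0,0,-0.3],[0,0,0,0,-0.3],[0,-0.02,0,0,-0.3],[0,-0.03,0,0,-0.3],[0,-0.03,0,0,-0.1],[0,-0.03,0,0,-0.1],[0,-0.03,0,0,-0.1],[0,-0.02,0,0,-0.1],[-0.02,0,-0.02,0,-0.1],[-0.02,0,-0.02,0,-0.1],[-0.02,0,-0.02,0,-0.1],[-0.02,0,-0.02,0,-0.1],[-0.02,0,-0.02,0,-0.1],[0,0,0,0,-0.1]]
  newtons: 60

```text
clock: 10.05
ee_pos: [0.5605, -0.1085, 0.1946]
eef_rot: [-1.228, -1.186, 1.187]
contact_force: [-0.4, -0.1, -0.5]
opening: 0.0386
```

```bash
python3 - <<'E'
from seg import *
go((.6258,-.1019,.2),88.4)
c,im=snap('wrist','w6.png');np.save('c6.npy',c,allow_pickle=True)
for st,ce,_ in blobs(im,*COL['red']): print(st,ce)
E
```

```text
t 10.05 at [ 0.5605 -0.1085  0.1946] yaw 88.16 open 0.0386 F [-0.4 -0.1 -0.5]
  shift [ 0.0087 -0.0052 -0.0651] turn -0.24
[ 163   48   62   64 2452] [193.3809  79.4816]
[282 251  19  31 425] [290.4353 269.7129]
```

View pics/w6.png

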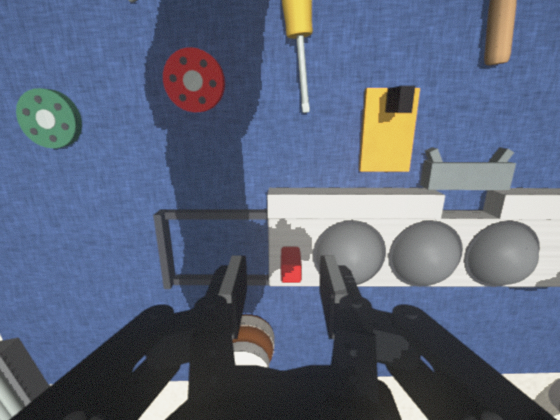

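```bash
python3 - <<'E'
from seg import *
p,M,y,s=pose(); print(s['q'])
c=np.load('c6.npy',allow_pickle=True).item()
im=cv2.imread('pics/w6.png'); cv2.imwrite('pics/w6z.png',cv2.resize(im[235:300,250:350],None,fx=7,fy=7,interpolation=cv2.INTER_CUBIC))
print(onz(c,291,273,.072),onz(c,350,252,.05))
E
```

```text
[ 0.1883  0.5495 -0.0612  1.7332  0.0433  0.8604  1.6487]
[ 0.6242 -0.1024  0.072 ] [ 0.6157 -0.0437  0.05  ]
```

View pics/w6z.png

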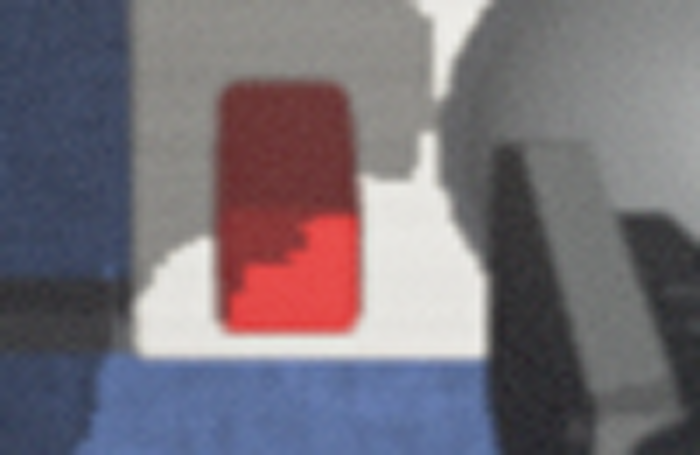

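Request:
play_rows:
  moves:
    - [[0,0,0,8.1,0.1],[0,0,0,8.1,0.1],[0,0,0,8.1,0.1],[0,0,0,8.1,0.1],[0,0,0,8.1,0.1],[0,0,0,8.1,0.1],[0,0,0,8.2,0.1],[0,0,0,8.2,0.1],[0,0,0,8.2,0.1],[0,0,0,8.2,0.1],[0,0,0,8.4,0.1],[0.02,0,0,0,0.1],[0.02,0,0,0,0.1],[0.02,0,0,0,0.1],[0,0,0,0,0.1]]

```text
clock: 11.6
ee_pos: [0.6201, -0.1035, 0.1944]
eef_rot: [-1.569, 0.015, -0.016]
contact_force: [-0.5, 0.4, -0.3]
opening: 0.0468
```

```bash
python3 - <<'E'
from seg import *
go((.6245,-.102,.056),-1.6)
c,im=snap('wrist','w7.png')
print(proj(c,(.6245,-.102,.072)))
E
```

```text
t 11.6 at [ 0.6201 -0.1035  0.1944] yaw -1.16 open 0.0468 F [-0.5  0.4 -0.3]
  shift [0.0043 0.1384 0.0014] turn 0.44
[288.4253 207.1184]
```

View pics/w7.png

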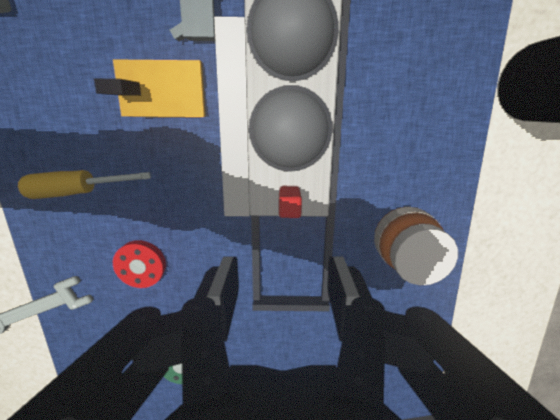

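Request:
play_rows:
  moves:
    - [[0.005,0.02,0.0015,0.4,0.1],[0,0.02,0,0,0.1],[0,0.02,0,0,0.1],[0,0.02,0,0,0.1],[0,0.02,0,0,0.1],[0,0.02,0,0,0.1],[0,0.018,0,0,0.1],[0,0,0,0,-1],[0,0,0,0,-1],[0,0,0,0,-1],[0,0,0,0,-1],[0,0,0,0,-1]]
  newtons: 40

```text
clock: 12.85
ee_pos: [0.6264, -0.1036, 0.0575]
eef_rot: [-1.571, 0.018, -0.029]
contact_force: [8.0, -1.0, -10.2]
opening: 0.0192
```

Request:
play_rows:
  moves:
    - [[0,0,-0.008,0,-1],[0,0,-0.008,0,-1],[0,0,-0.008,0,-1],[0,0,-0.008,0,-1],[0,0,-0.008,0,-1],[0,0,-0.008,0,-1],[0,0,-0.008,0,-1],[0,0,-0.008,0,-1],[0,0,-0.008,0,-1],[0,0,-0.008,0,-1],[0,0,-0.008,0,-1],[0,0,-0.008,0,-1],[0,0,-0.006,0,-1],[0,0,-0.004,0,-1],[0,0,0,0,-1],[0,0,0,0,-1]]

```text
clock: 14.45
ee_pos: [0.6229, -0.2093, 0.0575]
eef_rot: [-1.571, 0.019, -0.028]
contact_force: [6.9, -0.9, -8.8]
opening: 0.0189
```

Request:
play_rows:
  moves:
    - [[0,0,-0.003,0,-1],[0,0,-0.002,0,-1],[0,0,-0.002,0,-1],[0,0,0,0,-1]]

```text
clock: 14.85
ee_pos: [0.6226, -0.2153, 0.0575]
eef_rot: [-1.569, 0.019, -0.027]
contact_force: [6.5, 0.8, -8.2]
opening: 0.0194
```

Request:
play_rows:
  moves:
    - [[0,0,-0.002,0,-1],[0,0,-0.002,0,-1],[0,0,0,0,-1]]

```text
clock: 15.15
ee_pos: [0.6226, -0.2155, 0.0575]
eef_rot: [-1.564, 0.019, -0.024]
contact_force: [4.7, 5.0, -5.7]
opening: 0.0194
```

Request:
play_rows:
  moves:
    - [[0,0,0.003,0,-1],[0,0,0,0,0.1],[0,0,0,0,0.1],[0,0,0,0,0.1],[0,-0.015,0,0,0.1],[0,-0.03,0,0,0.1],[0,-0.03,0,0,0.1],[0,-0.03,0,0,0.1],[0,-0.03,0,0,0.1],[0,-0.02,0,0,0.5],[-0.03,0,0.005,0,1],[-0.03,0,0.005,0,1],[-0.03,0,0.005,0,1],[-0.03,0,0.005,0,1],[-0.03,0,0,0,1],[-0.02,0,0,0,1],[0,0,0,0,1]]

```text
clock: 16.85
ee_pos: [0.4478, -0.1938, 0.2135]
eef_rot: [-1.57, 0.027, -0.026]
contact_force: [-0.0, 0.5, 0.2]
opening: 0.0853
```

```bash
python3 - <<'E'
from seg import *
go((.453,-.188,.2),-1.6)
c,im=snap('wrist','w8.png');np.save('c8.npy',c,allow_pickle=True)
for k in ('red','green'):
  for st,ce,_ in blobs(im,*COL[k],200): print(k,st,ce,onz(c,st[0]+st[2]/2-.5,st[1]+st[3]/2-.5,.012))
c,im=snap('top','t8.png')
cv2.imwrite('pics/t8z.png',cv2.resize(im[120:300,110:420,::-1],None,fx=2.5,fy=2.5))
E
```

```text
t 16.85 at [ 0.4478 -0.1938  0.2135] yaw -1.94 open 0.0853 F [-0.   0.5  0.2]
  shift [0.005  0.0135 0.0059] turn -0.34
red [ 263  155   50   51 1559] [287.3432 180.1058] [ 0.4526 -0.1871  0.012 ]
red [441 197  40  30 863] [460.73   211.1657] [ 0.6477 -0.2303  0.012 ]
```

View pics/w8.png

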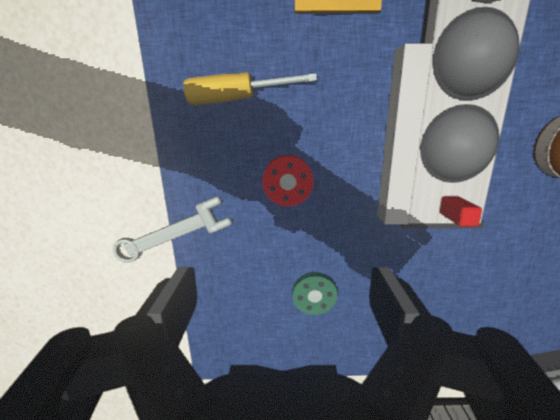

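View pics/t8z.png

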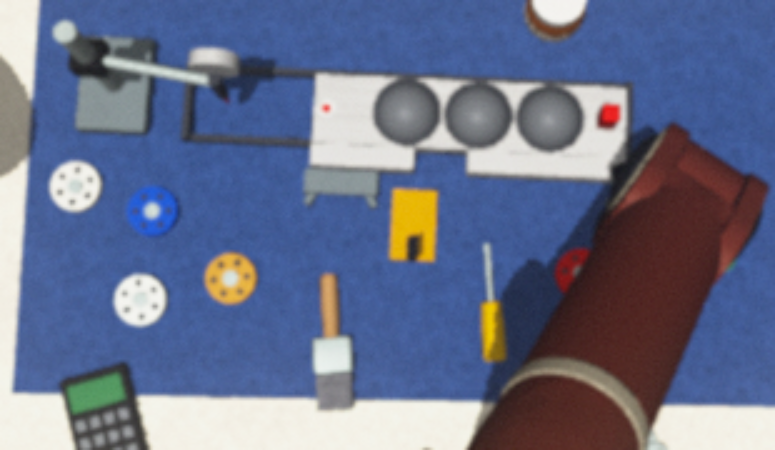

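Red is at (0.4526, −0.187), and the top view shows the carriage against its right stop. Descending on red.

Request:
play_rows:
  moves:
    - [[0.005,0.02,0.0067,0,1],[0,0.03,0,0,1],[0,0.03,0,0,1],[0,0.03,0,0,1],[0,0.03,0,0,1],[0,0.03,0,0,1],[0,0.01,0,0,1],[0,0.01,0,0,1],[0,0,0,0,1]]

```text
clock: 17.85
ee_pos: [0.4567, -0.1866, 0.0216]
eef_rot: [-1.571, 0.024, -0.023]
contact_force: [-0.2, -0.3, 0.2]
opening: 0.0852
```

```bash
python3 - <<'E'
from seg import *
go((.4526,-.187,.017),-1.9)
c,im=snap('wrist','w9.png')
E
```

```text
t 17.85 at [ 0.4567 -0.1866  0.0216] yaw -1.72 open 0.0852 F [-0.2 -0.3  0.2]
  shift [-0.0041  0.0046 -0.0005] turn 0.18
```

View pics/w9.png

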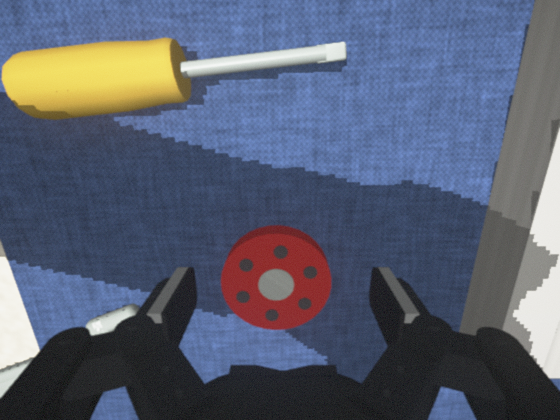

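Request:
play_rows:
  moves:
    - [[-0.004,0.004,0,0,1],[0,0,0,0,0.6],[0,0,0,0,-1],[0,0,0,0,-1],[0,0,0,0,-1],[0,0,0,0,-1],[0,0,0,0,-1],[0,0,0,0,-1]]
  newtons: 60

```text
clock: 18.7
ee_pos: [0.4525, -0.1866, 0.0193]
eef_rot: [-1.571, 0.023, -0.025]
contact_force: [-0.9, 0.8, 8.5]
opening: 0.0533
```

```bash
python3 - <<'E'
from seg import *
go((.4526,-.187,.017),-1.6)
c,im=snap('wrist','w10.png')
E
```

```text
t 18.7 at [ 0.4525 -0.1866  0.0193] yaw -1.74 open 0.0533 F [-0.9  0.8  8.5]
  shift [ 0.0001  0.0023 -0.0004] turn -0.14
```

View pics/w10.png

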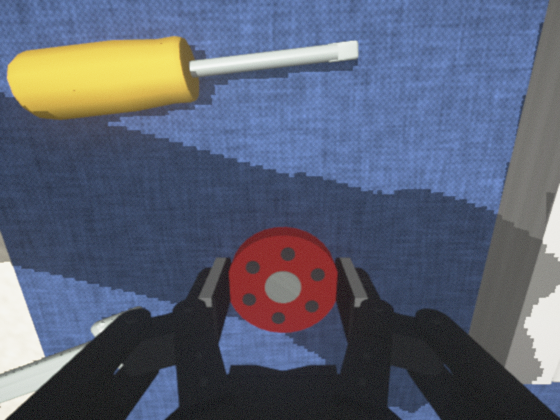

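Request:
play_rows:
  moves:
    - [[0,-0.005,0,0,-1],[0,-0.015,0,0,-1],[0,-0.02,0,0,-1],[0,-0.025,0,0,-1],[0,-0.025,0,0,-1],[0,-0.025,0,0,-1],[0,-0.025,0,0,-1],[0.014,0,0.01,0,-1],[0.014,0,0.01,0,-1],[0.014,0,0.01,0,-1],[0.014,0,0.01,0,-1],[0.014,0,0.01,0,-1],[0.014,0,0.01,0,-1],[0.014,0,0.01,0,-1],[0.014,0,0.01,0,-1],[0.014,0,0.01,0,-1],[0.014,0,0.01,0,-1],[0.014,0,0.01,0,-1],[0.014,0,0.008,0,-1],[0,0,0,0,-1]]

```text
clock: 20.75
ee_pos: [0.6256, -0.0698, 0.1562]
eef_rot: [-1.569, 0.02, -0.019]
contact_force: [0.2, 0.3, -2.8]
opening: 0.053
```

```bash
python3 - <<'E'
from seg import *
go((.6246,-.0733,.08),-1.6)
c,im=snap('wrist','w11.png');np.save('c11.npy',c,allow_pickle=True)
c,im=snap('top','t11.png')
cv2.imwrite('pics/t11z.png',cv2.resize(im[130:220,180:380,::-1],None,fx=4,fy=4,interpolation=cv2.INTER_CUBIC))
E
```

```text
t 20.75 at [ 0.6256 -0.0698  0.1562] yaw -1.44 open 0.053 F [ 0.2  0.3 -2.8]
  shift [-0.0009  0.0762 -0.0036] turn 0.16
```

View pics/w11.png

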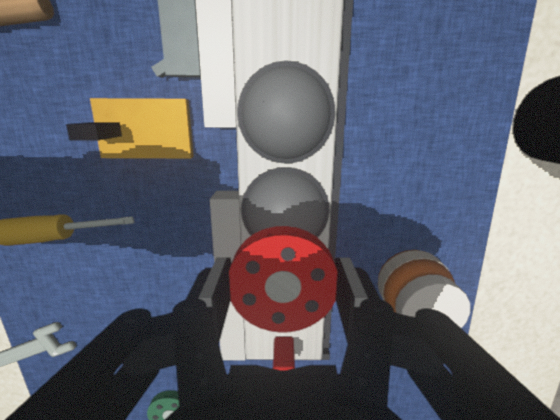

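View pics/t11z.png

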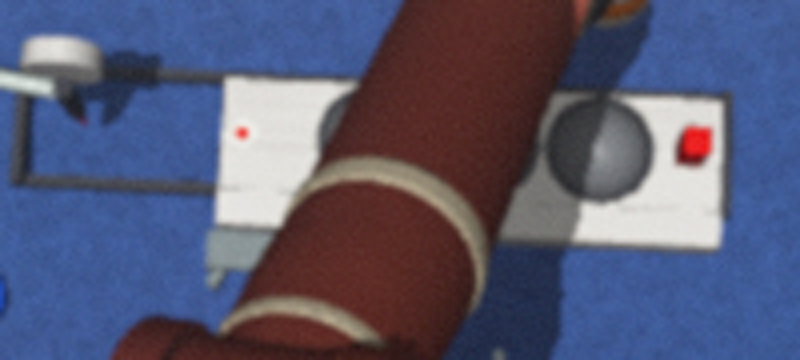

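```bash
cat > dome.py <<'E'
from seg import *
def fitc(P):
    A=np.c_[2*P[:,0],2*P[:,1],np.ones(len(P))]; s=np.linalg.lstsq(A,(P**2).sum(1),rcond=None)[0]
    return s[:2],np.sqrt(s[2]+s[0]**2+s[1]**2)
def domes(im,c,guess,rad):
    hsv=cv2.cvtColor(im,cv2.COLOR_RGB2HSV)
    m=((hsv[:,:,1]<75)&(hsv[:,:,2]<150)&(hsv[:,:,2]>30)).astype(np.uint8)
    for g in guess:
        # radial edge: last dark pixel going out from the guessed centre
        pts=[]
        for a in np.arange(0,2*np.pi,np.pi/60):
            r=np.arange(rad*.6,rad*1.4,.25); u=g[0]+r*np.cos(a); v=g[1]+r*np.sin(a)
            k=cv2.remap(cv2.GaussianBlur(cv2.cvtColor(im,cv2.COLOR_RGB2GRAY),(0,0),.7).astype(np.float32),u.astype(np.float32)[None],v.astype(np.float32)[None],cv2.INTER_LINEAR)[0]
            d=np.diff(k); i=d.argmax()
            if d[i]>4: pts.append((u[i],v[i]))
        pts=np.float32(pts); e=cv2.fitEllipse(pts)
        P=np.array([onz(c,*p,.030)[:2] for p in pts]); cc,rr=fitc(P)
        res=np.abs(np.linalg.norm(P-cc,axis=1)-rr); k=res<np.median(res)*2.5+1e-4; cc,rr=fitc(P[k])
        print('guess',g,'n',len(pts),k.sum(),'ell',np.round(e[0],1),np.round(e[1],1),'foot ctr z30',cc,'r',round(rr,4))
E
python3 - <<'E'
from dome import *
c=cal('top'); im=cv2.imread('pics/t8.png')[:,:,::-1]
g=[(110+x/2.5,120+y/2.5) for x,y in [(406,111),(478,115),(550,118)]]
domes(im,c,g,13.5)
for st,ce,_ in blobs(im,*COL['red'],5): 
    if st[4]<120: print(st,ce,onz(c,*ce,.03),onz(c,*ce,.072))
c=np.load('c11.npy',allow_pickle=True).item(); im=cv2.imread('pics/w11.png')[:,:,::-1]
domes(im,c,[(286,112)],49)
print('disc in hand', onz(c,283,287,.1562-.0073))
c=np.load('c8.npy',allow_pickle=True).item(); im=cv2.imread('pics/w8.png')[:,:,::-1]
domes(im,c,[(460,144)],39)
E
```

```text
guess (272.4, 164.4) n 110 107 ell [272.2 164.4] [25.9 26.8] foot ctr z30 [0.6318 0.0095] r 0.0374
guess (301.2, 166.0) n 112 98 ell [300.9 165.6] [25.8 27. ] foot ctr z30 [ 0.6294 -0.0707] r 0.0374
guess (330.0, 167.2) n 111 108 ell [329.5 167.1] [26.2 26.6] foot ctr z30 [ 0.6265 -0.1506] r 0.0373
[350 162   8   9  60] [353.4333 165.8833] [ 0.6308 -0.2175  0.03  ] [ 0.6202 -0.2105  0.072 ]
[357 210   4   4   5] [358.6 211.6] [ 0.5018 -0.2305  0.03  ] [ 0.4955 -0.2231  0.072 ]
[383 251   3   3   5] [383.8 251.6] [ 0.3933 -0.2975  0.03  ] [ 0.3906 -0.2879  0.072 ]
[275 314   3   3   5] [275.8 315.2] [ 0.2189 -0.0076  0.03  ] [ 0.222  -0.0076  0.072 ]
[245 409   6  11  30] [247.2667 415.    ] [-0.0341  0.0618  0.03  ] [-0.0227  0.0594  0.072 ]
guess (286, 112) n 119 109 ell [285.7 111.6] [ 97.8 102.4] foot ctr z30 [0.6294 0.0075] r 0.0384
disc in hand [ 0.6252 -0.0725  0.1489]
guess (460, 144) n 110 100 ell [459.2 142.9] [71.1 85.2] foot ctr z30 [ 0.6244 -0.1524] r 0.0385
```

Request:
play_rows:
  moves:
    - [[0.0018,0.01,0,0.2,-1],[0,0.015,0,0,-1],[0,0.015,0,0,-1],[0,0.015,0,0,-1],[0,0.008,0,0,-1],[0,0,0,0,-1],[0,0,0,0,-1]]

```text
clock: 21.55
ee_pos: [0.6257, -0.0737, 0.095]
eef_rot: [-1.571, 0.026, -0.027]
contact_force: [-0.3, -0.3, -0.6]
opening: 0.0531
```

```bash
python3 - <<'E'
from seg import *
go((.6274,-.070,.078),-1.6)
c,im=snap('wrist','w12.png');print(onz(c,283,287,.093-.0073))
c,im=snap('scene','s12.png'); cv2.imwrite('pics/s12z.png',cv2.resize(im[170:320,210:390,::-1],None,fx=4,fy=4,interpolation=cv2.INTER_CUBIC))
E
```

```text
t 21.55 at [ 0.6257 -0.0737  0.095 ] yaw -1.94 open 0.0531 F [-0.3 -0.3 -0.6]
  shift [0.0016 0.017  0.0038] turn -0.34
[ 0.6251 -0.0778  0.0857]
```

View pics/w12.png

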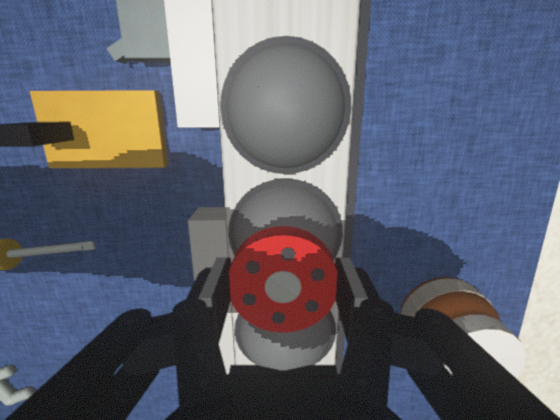

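View pics/s12z.png

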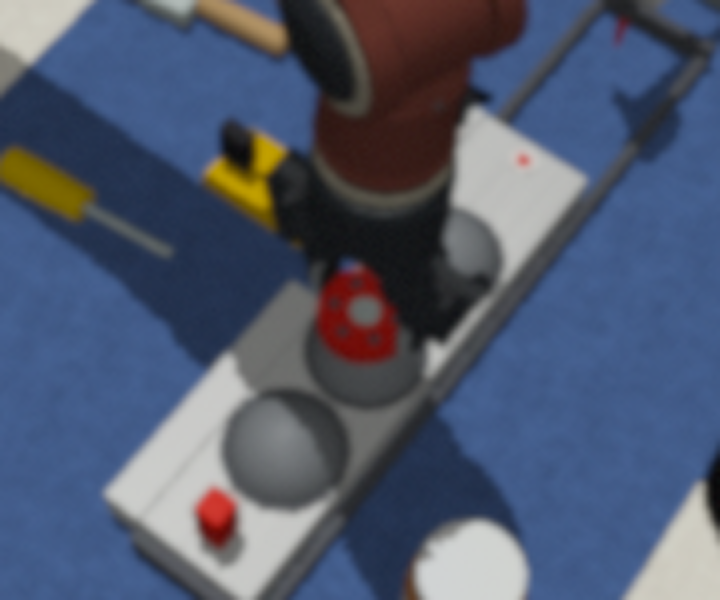

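```bash
python3 - <<'E'
from dome import *
c=cal('wrist'); go((.6276,-.070,.079),-1.6); im=cv2.imread('pics/w12.png')[:,:,::-1]
domes(im,c,[(286,105)],66); print(-c['R'].T@c['t'])
E
```

```text
t 21.65 at [ 0.6261 -0.0738  0.0958] yaw -1.93 open 0.0532 F [-0.1 -0.1 -1.3]
  shift [0.0014 0.0168 0.0039] turn -0.33
guess (286, 105) n 119 111 ell [285.1 104.6] [131.3 137.9] foot ctr z30 [0.63   0.0075] r 0.0388
[0.6281 0.0089 0.2198]
```

Request:
play_rows:
  moves:
    - [[0.0018,0,0.0037,-0.3,-1],[0,0.008,0,0,-1],[0,0.005,0,0,-1],[0,0.002,0,0,-1],[0,0.001,0,0,-1],[0,0,0,0,-1]]

```text
clock: 22.25
ee_pos: [0.6273, -0.0701, 0.0788]
eef_rot: [-1.571, 0.023, -0.022]
contact_force: [0.1, -0.1, -1.6]
opening: 0.0533
```

```bash
python3 - <<'E'
from dome import *
go((.628,-.070,.079),-1.6); c,im=snap('wrist','w13.png'); domes(im,c,[(286,93)],75)
c,im=snap('scene','s13.png'); cv2.imwrite('pics/s13z.png',cv2.resize(im[170:320,210:390,::-1],None,fx=4,fy=4,interpolation=cv2.INTER_CUBIC))
E
```

```text
t 22.25 at [ 0.6273 -0.0701  0.0788] yaw -1.64 open 0.0533 F [ 0.1 -0.1 -1.6]
  shift [ 0.0007 -0.0002  0.0001] turn -0.04
guess (286, 93) n 119 105 ell [283.3 111.3] [142.7 148.7] foot ctr z30 [0.6294 0.0075] r 0.0386
```

View pics/w13.png

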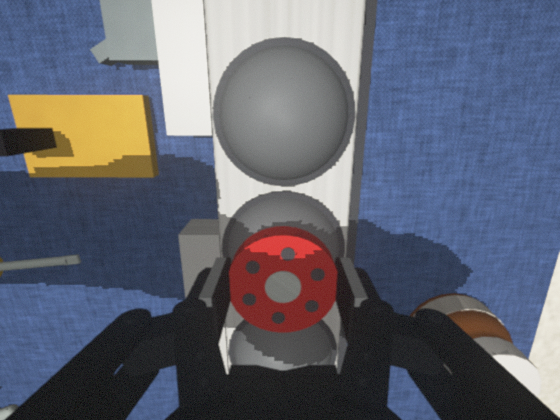

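View pics/s13z.png

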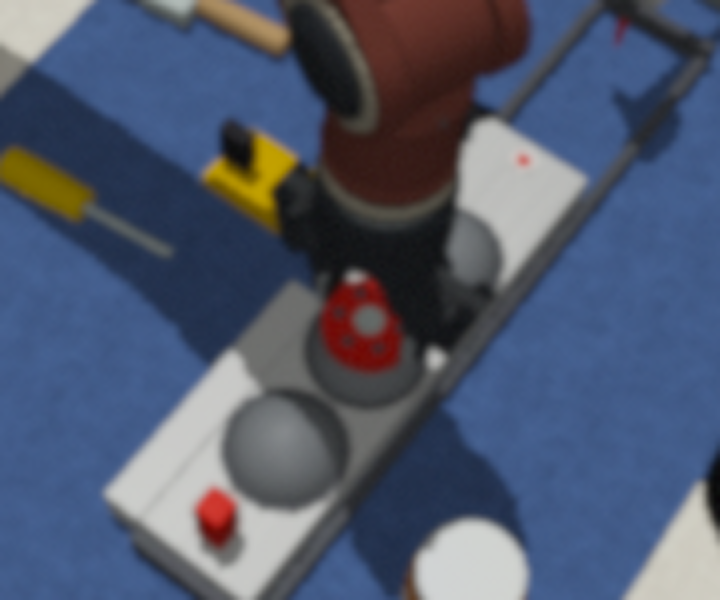

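Request:
play_rows:
  moves:
    - [[0,0.0008,0,0,-1],[0,0.0006,0,0,-1],[0,0,0,0,-1],[0,0,0,0,-1]]
  newtons: 25

```text
clock: 22.75
ee_pos: [0.6274, -0.0699, 0.0776]
eef_rot: [-1.571, 0.022, -0.022]
contact_force: [-0.3, 0.0, -1.7]
opening: 0.0531
```

Request:
play_rows:
  moves:
    - [[0,0.0008,0,0,-1],[0,0,0,0,-1],[0,0,0,0,-1]]

```text
clock: 23.05
ee_pos: [0.6275, -0.0699, 0.0773]
eef_rot: [-1.571, 0.022, -0.023]
contact_force: [-1.7, -0.2, 2.7]
opening: 0.0531
```

Contact (Fz went from −1.7 to +2.7 N). Release in small steps.

Request:
play_rows:
  moves:
    - [[0,0,0,0,0.3],[0,0,0,0,0.34],[0,0,0,0,0.38],[0,0,0,0,0.42],[0,0,0,0,0.5],[0,0,0,0,0.6],[0,0,0,0,0.7],[0,0,0,0,0.8],[0,0,0,0,0.8],[0,-0.01,0,0,0.8],[0,-0.02,0,0,0.8],[0,-0.02,0,0,0.8],[0,-0.02,0,0,0.8],[0,-0.02,0,0,1],[0,0,0,0,1],[0,0,0,0,1]]

```text
clock: 24.65
ee_pos: [0.6274, -0.0699, 0.1674]
eef_rot: [-1.571, 0.022, -0.023]
contact_force: [-0.5, 0.5, -0.6]
opening: 0.0853
```

```bash
python3 - <<'E'
from dome import *
go((.628,-.070,.079),-1.6); c,im=snap('wrist','w14.png'); np.save('c14.npy',c,allow_pickle=True)
c,im=snap('scene','s14.png'); cv2.imwrite('pics/s14z.png',cv2.resize(im[170:320,210:390,::-1],None,fx=4,fy=4,interpolation=cv2.INTER_CUBIC))
E
```

```text
t 24.65 at [ 0.6274 -0.0699  0.1674] yaw -1.63 open 0.0853 F [-0.5  0.5 -0.6]
  shift [ 0.0005  0.0884 -0.0001] turn -0.03
```

View pics/w14.png

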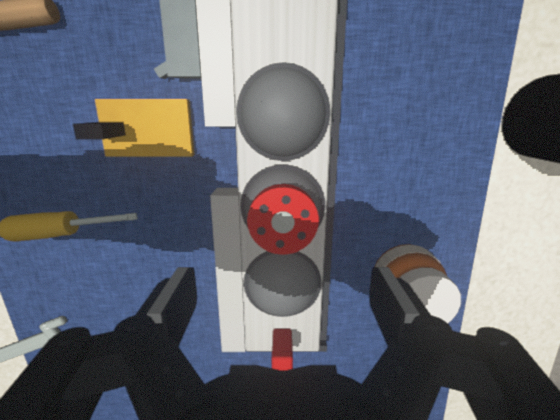

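View pics/s14z.png

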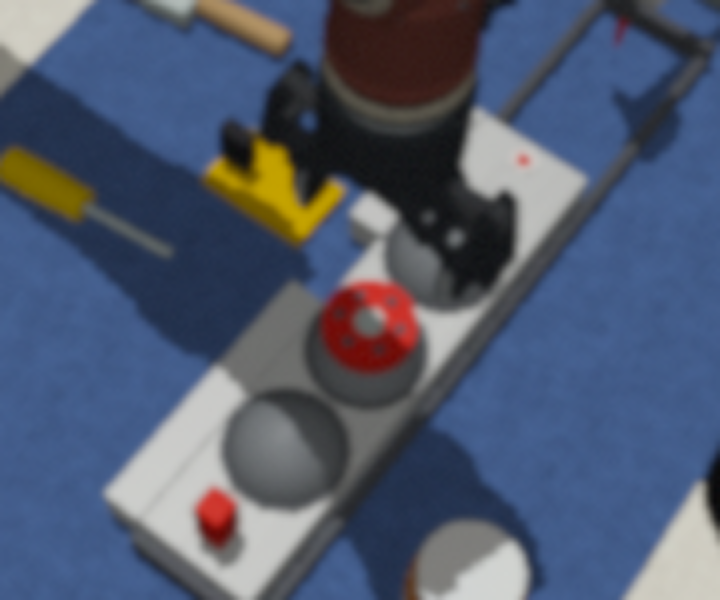

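Red is balanced and level on the middle dome, with its hub at wrist pixel (283,222). Next is green.

Request:
play_rows:
  moves:
    - [[-0.0113,0,-0.0225,0,1],[-0.0113,0,-0.0225,0,1],[-0.0113,0,-0.0225,0,1],[-0.0113,0,-0.0225,0,1],[-0.0113,0,-0.0225,0,1],[-0.0113,0,-0.0225,0,1],[-0.0113,0,-0.0225,0,1],[-0.0113,0,-0.0225,0,1],[-0.0113,0,-0.0225,0,1],[-0.0113,0,-0.0225,0,1],[-0.0113,0,-0.0225,0,1],[-0.0113,0,-0.0225,0,1],[0,0,0,0,1],[0,0,0,0,1],[0,0,0,0,1]]

```text
clock: 26.25
ee_pos: [0.4849, -0.3343, 0.1661]
eef_rot: [-1.569, 0.021, -0.02]
contact_force: [-0.0, 0.4, -1.0]
opening: 0.0856
```

```bash
python3 - <<'E'
from dome import *
c=np.load('c14.npy',allow_pickle=True).item(); print('red hub',onz(c,283,222.5,.07))
c,im=snap('wrist','w15.png')
for st,ce,_ in blobs(im,*COL['green'],200):
    x,y,w,h,a=st; g=onz(c,*ce,.012); print(st,ce,g,'hub',)
    # hub: bright low-sat blob inside bbox
    hsv=cv2.cvtColor(im,cv2.COLOR_RGB2HSV)[y:y+h,x:x+w]; m=cv2.inRange(hsv,(0,0,110),(180,60,255)); m[:h//4]=0;m[-h//4:]=0;m[:,:w//4]=0;m[:,-w//4:]=0
    M=cv2.moments(m,True); u,v=x+M['m10']/M['m00'],y+M['m01']/M['m00']; print(u,v,M['m00'],onz(c,u,v,.012)); go(list(onz(c,u,v,.012)[:2])+[.018],-1.6)
E
```

```text
red hub [ 0.6271 -0.0729  0.07  ]
```

View pics/w15.png

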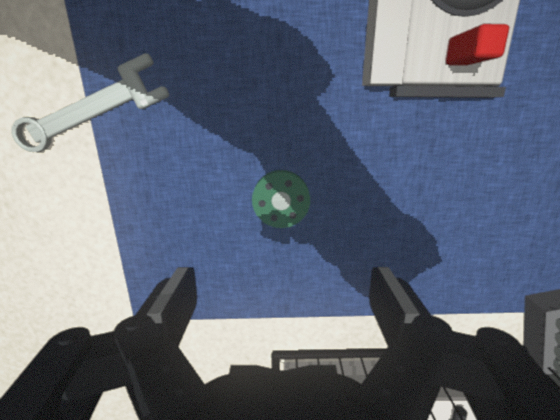

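```bash
python3 - <<'E'
from dome import *
c=cal('wrist'); p=onz(c,281,200.5,.012); print(p); go([p[0],p[1]+.0,.018],-1.6)
E
```

```text
[ 0.4827 -0.3362  0.012 ]
t 26.3 at [ 0.485  -0.3342  0.1662] yaw -1.49 open 0.0851 F [0.4 0.3 0.4]
  shift [-0.0022  0.1482 -0.0024] turn 0.11
```

Request:
play_rows:
  moves:
    - [[-0.0022,0.02,-0.0024,0.1,1],[0,0.03,0,0,1],[0,0.03,0,0,1],[0,0.03,0,0,1],[0,0.02,0,0,1],[0,0.01,0,0,1],[0,0.0062,0,0,1],[0,0,0,0,1],[0,0,0,0,1],[0,0,0,0,0.5],[0,0,0,0,-1],[0,0,0,0,-1],[0,0,0,0,-1],[0,0,0,0,-1],[0,0,0,0,-1]]
  newtons: 60

```text
clock: 27.8
ee_pos: [0.4825, -0.3387, 0.0222]
eef_rot: [-1.571, 0.022, -0.025]
contact_force: [-0.1, 1.2, 7.4]
opening: 0.0527
```

```bash
python3 - <<'E'
from dome import *
go((.4827,-.3362,.0192),-1.6)
c,im=snap('wrist','w16.png')
E
```

```text
t 27.8 at [ 0.4825 -0.3387  0.0222] yaw -1.73 open 0.0527 F [-0.1  1.2  7.4]
  shift [0.0001 0.003  0.0025] turn -0.13
```

View pics/w16.png

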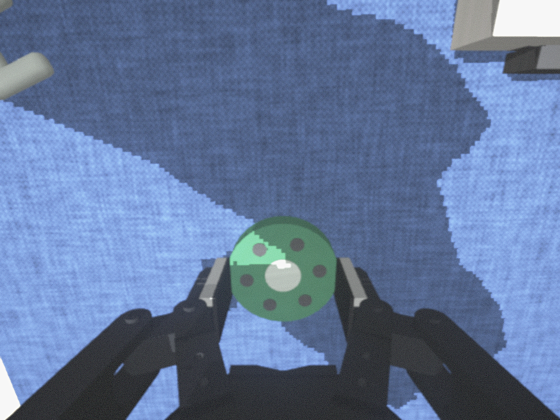

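Request:
play_rows:
  moves:
    - [[0,-0.005,0,0,-1],[0,-0.015,0,0,-1],[0,-0.02,0,0,-1],[0,-0.025,0,0,-1],[0,-0.025,0,0,-1],[0,-0.025,0,0,-1],[0,-0.025,0,0,-1],[0.0137,0,0.0185,0,-1],[0.0137,0,0.0185,0,-1],[0.0137,0,0.0185,0,-1],[0.0137,0,0.0185,0,-1],[0.0137,0,0.0185,0,-1],[0.0137,0,0.0185,0,-1],[0.0137,0,0.0185,0,-1],[0.0137,0,0.0185,0,-1],[0.0137,0,0.0185,0,-1],[0.0137,0,0.0185,0,-1],[0,0,0,0,-1],[0,0,0,0,-1],[0,0,0,0,-1]]

```text
clock: 29.85
ee_pos: [0.6234, -0.1593, 0.1611]
eef_rot: [-1.572, 0.026, -0.025]
contact_force: [-0.1, -0.2, -0.5]
opening: 0.0526
```

```bash
python3 - <<'E'
from dome import *
go((.625,-.153,.08),-1.6)
c,im=snap('wrist','w17.png'); np.save('c17.npy',c,allow_pickle=True); print(-c['R'].T@c['t'])
E
```

```text
t 29.85 at [ 0.6234 -0.1593  0.1611] yaw -1.85 open 0.0526 F [-0.1 -0.2 -0.5]
  shift [0.0015 0.0811 0.0065] turn -0.25
[ 0.6256 -0.0765  0.2851]
```

View pics/w17.png

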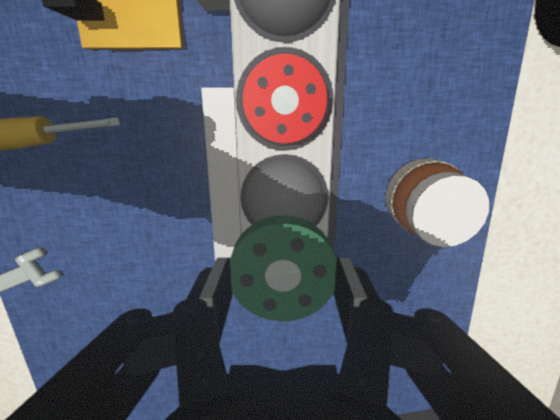

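```bash
python3 - <<'E'
from dome import *
c=np.load('c17.npy',allow_pickle=True).item(); tcp=np.array([.6234,-.1593,.1611])
print('red',onz(c,285.5,99.5,.07))
for h in (.0073,.0102,.013): print(h,onz(c,283,276.5,.1611-h)-tcp)
E
```

```text
red [ 0.6275 -0.0721  0.07  ]
0.0073 [-0.0003  0.0033 -0.0073]
0.0102 [-0.0004  0.0015 -0.0102]
0.013 [-0.0005 -0.0002 -0.013 ]
```

Request:
play_rows:
  moves:
    - [[0.002,0.01,0.005,-0.2,-1],[0,0.02,0,0,-1],[0,0.02,0,0,-1],[0,0.015,0,0,-1],[0,0.01,0,0,-1],[0,0.002,0,0,-1],[0,0,0,0,-1],[0,0,0,0,-1]]

```text
clock: 30.7
ee_pos: [0.6272, -0.1529, 0.0845]
eef_rot: [-1.571, 0.02, -0.022]
contact_force: [-0.6, 0.2, 0.8]
opening: 0.0525
```

```bash
python3 - <<'E'
from dome import *
go((.6255,-.1543,.0802),-1.6)
c,im=snap('wrist','w18.png'); print(onz(c,283,276.5,.084-.0102))
c,im=snap('scene','s18.png'); cv2.imwrite('pics/s18z.png',cv2.resize(im[170:320,210:390,::-1],None,fx=4,fy=4,interpolation=cv2.INTER_CUBIC))
E
```

```text
t 30.7 at [ 0.6272 -0.1529  0.0845] yaw -1.53 open 0.0525 F [-0.6  0.2  0.8]
  shift [-0.0017  0.0043 -0.0014] turn 0.07
[ 0.6269 -0.1517  0.0738]
```

View pics/s18z.png

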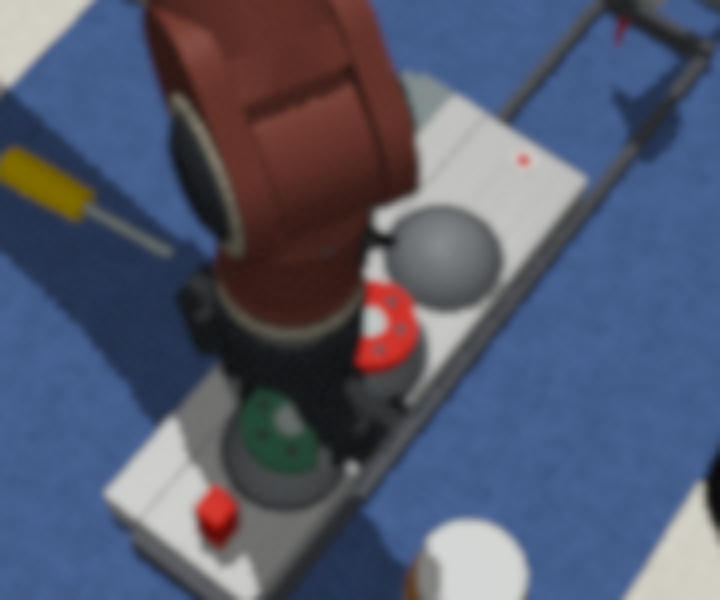

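View pics/w18.png

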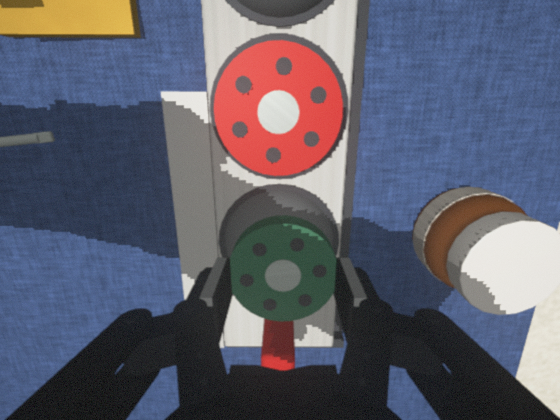

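Request:
play_rows:
  moves:
    - [[-0.0017,0.0015,-0.0014,0,-1],[0,0,0,0,-1],[0,0,0,0,-1],[0,0,0,0,-1]]

```text
clock: 31.2
ee_pos: [0.6249, -0.1539, 0.0822]
eef_rot: [-1.571, 0.021, -0.021]
contact_force: [0.0, 0.7, -0.6]
opening: 0.0525
```

```bash
python3 - <<'E'
from dome import *
go((.6255,-.1543,.0802),-1.6)
c,im=snap('wrist','w19.png'); z=pose()[0][2]; print(onz(c,283,276.5,z-.0102))
m=cv2.inRange(cv2.cvtColor(im,cv2.COLOR_RGB2HSV),(0,0,150),(180,50,255))
m=m[70:150,245:320]; n,l,st,ce=cv2.connectedComponentsWithStats(m)
for s_,q in zip(st,ce):
  if s_[4]>300 and s_[2]<60: print(s_,q+[245,70],onz(c,q[0]+245,q[1]+70,.07))
E
```

```text
t 31.2 at [ 0.6249 -0.1539  0.0822] yaw -1.53 open 0.0525 F [ 0.   0.7 -0.6]
  shift [ 0.0006  0.002  -0.0004] turn 0.07
[ 0.6245 -0.1524  0.072 ]
[  18   18   42   43 1437] [283.3138 109.0334] [ 0.6268 -0.0721  0.07  ]
```

Request:
play_rows:
  moves:
    - [[0.0003,0.001,0,0,-1],[0,0.001,0,0,-1],[0,0,0,0,-1],[0,0,0,0,-1]]
  newtons: 25

```text
clock: 31.65
ee_pos: [0.6252, -0.1539, 0.0802]
eef_rot: [-1.571, 0.021, -0.021]
contact_force: [0.0, 0.4, 0.6]
opening: 0.0528
```

Request:
play_rows:
  moves:
    - [[0,0.0008,0,0,-1],[0,0,0,0,-1],[0,0,0,0,-1]]

```text
clock: 31.95
ee_pos: [0.6253, -0.1539, 0.0801]
eef_rot: [-1.571, 0.021, -0.021]
contact_force: [-1.1, 0.6, 5.5]
opening: 0.0523
```

Contact. Release.

Request:
play_rows:
  moves:
    - [[0,0,0,0,0.3],[0,0,0,0,0.34],[0,0,0,0,0.38],[0,0,0,0,0.42],[0,0,0,0,0.5],[0,0,0,0,0.6],[0,0,0,0,0.7],[0,0,0,0,0.8],[0,0,0,0,0.8],[0,-0.01,0,0,0.8],[0,-0.02,0,0,0.8],[0,-0.02,0,0,0.8],[0,-0.02,0,0,0.8],[0,-0.02,0,0,1],[0,0,0,0,1],[0,0,0,0,1]]

```text
clock: 33.55
ee_pos: [0.6252, -0.1539, 0.1699]
eef_rot: [-1.571, 0.02, -0.022]
contact_force: [0.1, 1.1, -0.5]
opening: 0.0852
```

```bash
python3 - <<'E'
from dome import *
go((.4415,.200,.17),-1.6); c,im=snap('wrist','w20.png'); np.save('c20.npy',c,allow_pickle=True)
c,im=snap('top','t20.png'); cv2.imwrite('pics/t20z.png',cv2.resize(im[120:290,110:380,::-1],None,fx=2.8,fy=2.8,interpolation=cv2.INTER_CUBIC))
E
```

```text
t 33.55 at [ 0.6252 -0.1539  0.1699] yaw -1.53 open 0.0852 F [ 0.1  1.1 -0.5]
  shift [-0.1931 -0.0003  0.3489] turn 0.07
```

View pics/w20.png

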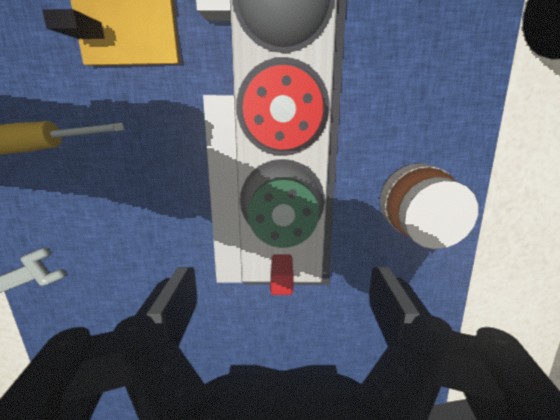

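View pics/t20z.png

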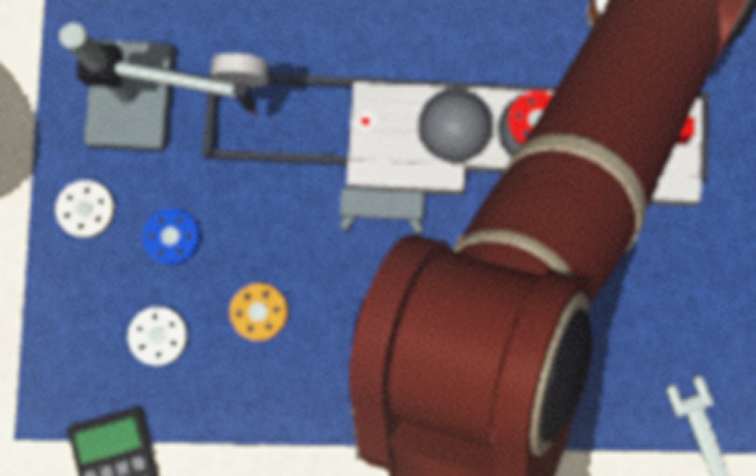

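Green is balanced on the right dome, and gold has not moved. On to gold.

Request:
play_rows:
  moves:
    - [[-0.0121,0,0.0218,0,1],[-0.0121,0,0.0218,0,1],[-0.0121,0,0.0218,0,1],[-0.0121,0,0.0218,0,1],[-0.0121,0,0.0218,0,1],[-0.0121,0,0.0218,0,1],[-0.0121,0,0.0218,0,1],[-0.0121,0,0.0218,0,1],[-0.0121,0,0.0218,0,1],[-0.0121,0,0.0218,0,1],[-0.0121,0,0.0218,0,1],[-0.0121,0,0.0218,0,1],[-0.0121,0,0.0218,0,1],[-0.0121,0,0.0218,0,1],[-0.0121,0,0.0218,0,1],[-0.0121,0,0.0218,0,1],[0,0,0,0,1],[0,0,0,0,1],[0,0,0,0,1]]

```text
clock: 35.55
ee_pos: [0.4413, 0.1985, 0.169]
eef_rot: [-1.572, 0.022, -0.022]
contact_force: [0.5, 0.2, -0.3]
opening: 0.0855
```

```bash
python3 - <<'E'
from dome import *
c,im=snap('wrist','w21.png'); np.save('c21.npy',c,allow_pickle=True)
for st,ce,_ in blobs(im,*COL['gold'],300): print(st,ce,onz(c,*ce,.012))
go((.4415,.200,.02),-1.6)
E
```

```text
[ 255  166   57   53 1618] [283.2775 189.6768] [0.4415 0.2059 0.012 ]
[278 356  68  21 613] [316.4829 363.8597] [ 0.4746 -0.0076  0.012 ]
t 35.6 at [0.4414 0.1984 0.1691] yaw -1.67 open 0.0854 F [0.8 0.2 0.6]
  shift [0.     0.1491 0.0017] turn -0.07
```

View pics/w21.png

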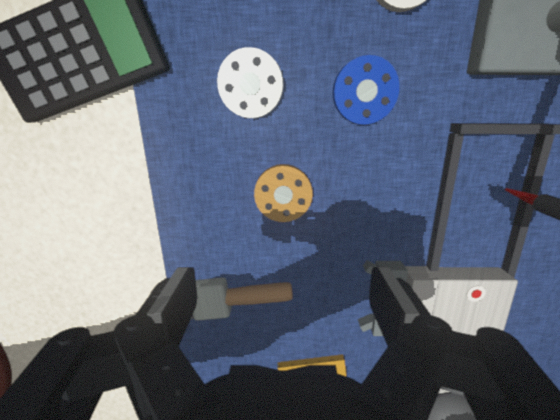

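Request:
play_rows:
  moves:
    - [[0,0.02,0.0025,0,1],[0,0.03,0,0,1],[0,0.03,0,0,1],[0,0.03,0,0,1],[0,0.02,0,0,1],[0,0.01,0,0,1],[0,0.0075,0,0,1],[0,0,0,0,1],[0,0,0,0,1],[0,0,0,0,0.5],[0,0,0,0,-1],[0,0,0,0,-1],[0,0,0,0,-1],[0,0,0,0,-1],[0,0,0,0,-1]]
  newtons: 60

```text
clock: 37.1
ee_pos: [0.4414, 0.2027, 0.0233]
eef_rot: [-1.569, 0.02, -0.022]
contact_force: [-1.3, -0.6, 10.3]
opening: 0.0522
```

```bash
python3 - <<'E'
from dome import *
c,im=snap('wrist','w22.png')
go((.629,.0075,.17),-1.6)
E
```

```text
t 37.15 at [0.4415 0.2027 0.0233] yaw -1.52 open 0.0524 F [-1.4 -1.2  9.5]
  shift [ 0.1929 -0.1467 -0.19  ] turn 0.08
```

View pics/w22.png

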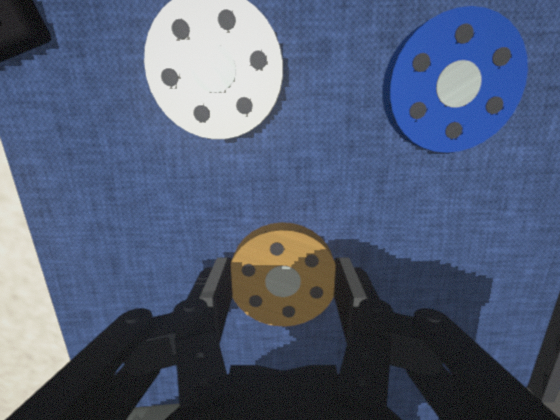

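Request:
play_rows:
  moves:
    - [[0,-0.007,0,0,-1],[0,-0.015,0,0,-1],[0,-0.025,0,0,-1],[0,-0.025,0,0,-1],[0,-0.025,0,0,-1],[0,-0.025,0,0,-1],[0,-0.025,0,0,-1],[0,0,-0.03,0,-1],[0.0193,0,-0.016,0,-1],[0.0193,0,-0.016,0,-1],[0.0193,0,-0.016,0,-1],[0.0193,0,-0.016,0,-1],[0.0193,0,-0.016,0,-1],[0.0193,0,-0.016,0,-1],[0.0193,0,-0.016,0,-1],[0.0193,0,-0.016,0,-1],[0.0193,0,-0.016,0,-1],[0.0193,0,-0.016,0,-1],[0,0,0,0,-1],[0,0,0,0,-1]]

```text
clock: 39.15
ee_pos: [0.6282, 0.0072, 0.1686]
eef_rot: [-1.571, 0.023, -0.02]
contact_force: [-0.3, 1.0, -0.2]
opening: 0.0524
```

Request:
play_rows:
  moves:
    - [[0,0,0,0,-1],[0,0,0,0,-1]]

```text
clock: 39.35
ee_pos: [0.6281, 0.0088, 0.1688]
eef_rot: [-1.57, 0.02, -0.019]
contact_force: [0.4, -0.0, -0.3]
opening: 0.0522
```

```bash
python3 - <<'E'
from dome import *
go((.629,.0075,.08),-1.6)
c,im=snap('wrist','w23.png'); np.save('c23.npy',c,allow_pickle=True); p=pose()[0]
print(onz(c,283,282,p[2]-.0113)-p)
E
```

```text
t 39.35 at [0.6281 0.0088 0.1688] yaw -1.43 open 0.0522 F [ 0.4 -0.  -0.3]
  shift [ 0.0011  0.0888 -0.0014] turn 0.17
[-0.0006 -0.0021 -0.0113]
```

View pics/w23.png

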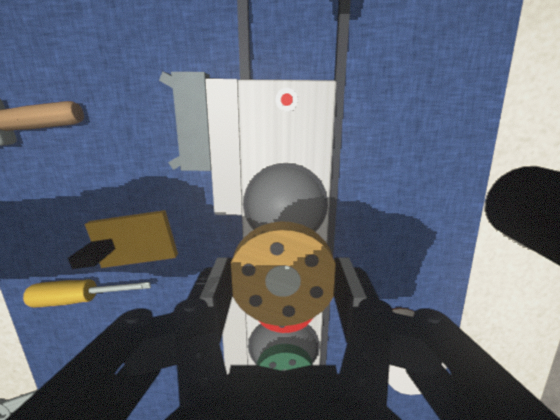

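The plate has been knocked: it now lies rotated near the deburrer. I'll deal with that later. First check dome2 from the dot at (287,99.5).

```bash
python3 - <<'E'
from dome import *
c=np.load('c23.npy',allow_pickle=True).item(); d=onz(c,287,99.5,.03); print(d, d-.09*np.array([.028,1,0])); go((.6297,.0095,.085),-1.6)
E
```

```text
[0.633  0.0973 0.03  ] [0.6305 0.0073 0.03  ]
t 39.4 at [0.6282 0.0086 0.1688] yaw -1.43 open 0.0523 F [-1.   0.4 -1.3]
  shift [0.0016 0.0838 0.0009] turn 0.17
```

Request:
play_rows:
  moves:
    - [[0.0016,0.01,0.0008,0.2,-1],[0,0.02,0,0,-1],[0,0.02,0,0,-1],[0,0.015,0,0,-1],[0,0.01,0,0,-1],[0,0.008,0,0,-1],[0,0,0,0,-1],[0,0,0,0,-1],[0,0,0,0,-1]]

```text
clock: 40.3
ee_pos: [0.6311, 0.0079, 0.0867]
eef_rot: [-1.571, 0.022, -0.025]
contact_force: [0.5, 0.2, -0.6]
opening: 0.0524
```

```bash
python3 - <<'E'
from dome import *
c,im=snap('wrist','w24.png'); p=pose()[0]
go((.6297,.0095,.081),-1.6)
print(onz(c,283,282,p[2]-.0113)); 
for st,ce,_ in blobs(im,*COL['red'],30): d=onz(c,*ce,.03);print(st,ce,d, d-.09*np.array([.028,1,0]))
E
```

```text
t 40.35 at [0.6311 0.008  0.0867] yaw -1.73 open 0.0523 F [-0.4 -0.1 -0.7]
  shift [-0.0014  0.0057  0.0015] turn -0.13
[0.6307 0.0056 0.0754]
[274  86  16  17 214] [281.1075  93.9159] [0.6325 0.0975 0.03  ] [0.63   0.0075 0.03  ]
[ 240  338   82   32 1740] [280.6052 354.0075] [ 0.6262 -0.0847  0.03  ] [ 0.6237 -0.1747  0.03  ]
```

View pics/w24.png

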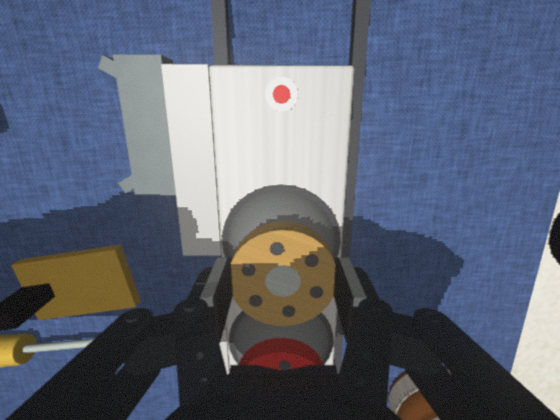

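Request:
play_rows:
  moves:
    - [[-0.001,0.003,0.0018,0,-1],[0,0,0,0,-1],[0,0,0,0,-1],[0,0,0,0,-1]]
  newtons: 25

```text
clock: 40.75
ee_pos: [0.6295, 0.0099, 0.0829]
eef_rot: [-1.571, 0.024, -0.024]
contact_force: [0.0, -1.0, -0.6]
opening: 0.0523
```

```bash
python3 - <<'E'
from dome import *
c,im=snap('wrist','w25.png'); p=pose()[0]
go((.6297,.0095,.081),-1.6)
print(onz(c,283,282,p[2]-.0113)); 
for st,ce,_ in blobs(im,*COL['red'],30): d=onz(c,*ce,.03);print(st,ce,d, d-.09*np.array([.028,1,0]))
E
```

```text
t 40.8 at [0.6295 0.0099 0.0829] yaw -1.73 open 0.0523 F [-0.1  0.1 -0.9]
  shift [ 0.0002  0.0019 -0.0004] turn -0.13
[0.629  0.0076 0.0716]
[277  89  16  17 225] [284.32    97.2133] [0.6325 0.0976 0.03  ] [0.63   0.0076 0.03  ]
[ 246  345   76   26 1271] [283.2408 357.7435] [ 0.6265 -0.0825  0.03  ] [ 0.624  -0.1725  0.03  ]
```

Request:
play_rows:
  moves:
    - [[0.0005,0.001,0,0,-1],[0,0.0006,0,0,-1],[0,0,0,0,-1],[0,0,0,0,-1]]

```text
clock: 41.2
ee_pos: [0.6302, 0.0098, 0.0814]
eef_rot: [-1.571, 0.023, -0.024]
contact_force: [-0.2, 0.3, 0.3]
opening: 0.0519
```

Request:
play_rows:
  moves:
    - [[0,0.0008,0,0,-1],[0,0,0,0,-1],[0,0,0,0,-1]]

```text
clock: 41.5
ee_pos: [0.6302, 0.0098, 0.0812]
eef_rot: [-1.571, 0.023, -0.024]
contact_force: [-1.2, 0.1, 5.1]
opening: 0.0523
```

Request:
play_rows:
  moves:
    - [[0,0,0,0,0.3],[0,0,0,0,0.34],[0,0,0,0,0.38],[0,0,0,0,0.42],[0,0,0,0,0.5],[0,0,0,0,0.6],[0,0,0,0,0.7],[0,0,0,0,0.8],[0,0,0,0,0.8],[0,-0.01,0,0,0.8],[0,-0.02,0,0,0.8],[0,-0.02,0,0,0.8],[0,-0.02,0,0,0.8],[0,-0.03,0,0,0.8],[0,0,0,0,0.5],[0,0,0,0,0.5]]

```text
clock: 43.1
ee_pos: [0.6303, 0.0099, 0.1817]
eef_rot: [-1.57, 0.022, -0.025]
contact_force: [0.9, 0.4, -0.1]
opening: 0.0638
```

```bash
python3 - <<'E'
from dome import *
go((.623,-.2145,.17),-1.6)
c,im=snap('wrist','w26.png'); np.save('c26.npy',c,allow_pickle=True)
c,im=snap('scene','s26.png'); cv2.imwrite('pics/s26z.png',cv2.resize(im[170:320,190:390,::-1],None,fx=4,fy=4,interpolation=cv2.INTER_CUBIC))
E
```

```text
t 43.1 at [0.6303 0.0099 0.1817] yaw -1.73 open 0.0638 F [ 0.9  0.4 -0.1]
  shift [-0.0006  0.0116 -0.2245] turn -0.13
```

View pics/w26.png

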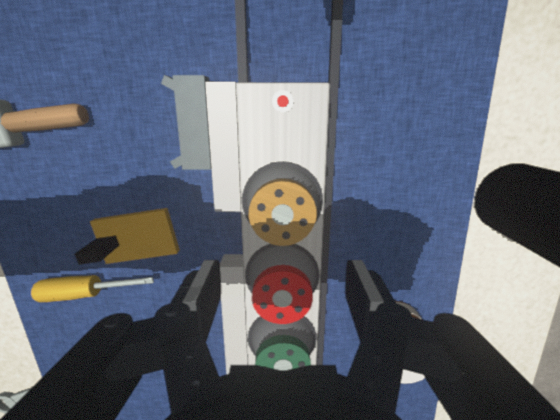

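View pics/s26z.png

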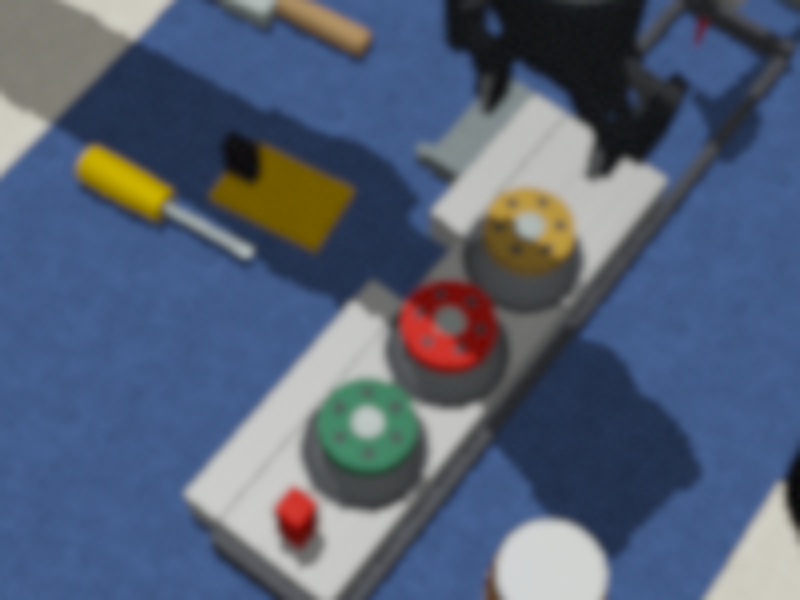

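All three rotors are balanced and level. Go to the post and descend with the fingers at mid opening.

Request:
play_rows:
  moves:
    - [[0,0,-0.0187,0,0.2],[0,0,-0.0187,0,0.1],[0,0,-0.0187,0,0.1],[0,0,-0.0187,0,0.1],[0,0,-0.0187,0,0.1],[0,0,-0.0187,0,0.1],[0,0,-0.0187,0,0.1],[0,0,-0.0187,0,0.1],[0,0,-0.0187,0,0.1],[0,0,-0.0187,0,0.1],[0,0,-0.0187,0,0.1],[0,0,-0.0187,0,0.1],[0,0,0,0,0.1],[0,0,0,0,0.1],[0,0,0,0,0.1]]

```text
clock: 44.7
ee_pos: [0.6235, -0.2122, 0.1797]
eef_rot: [-1.569, 0.023, -0.021]
contact_force: [-0.4, -0.4, -0.6]
opening: 0.0469
```

```bash
python3 - <<'E'
from dome import *
go((.6232,-.2145,.058),-1.6)
c,im=snap('wrist','w27.png'); print(proj(c,(.6232,-.2145,.072)))
for st,ce,_ in blobs(im,*COL['red'],100): print(st,ce)
E
```

```text
t 44.7 at [ 0.6235 -0.2122  0.1797] yaw -1.61 open 0.0469 F [-0.4 -0.4 -0.6]
  shift [-0.0001  0.1217 -0.0025] turn -0.01
[283.353  217.3599]
[ 242    0   83   65 3375] [282.8142  30.3215]
[271 194  23  34 685] [281.9401 210.8934]
```

View pics/w27.png

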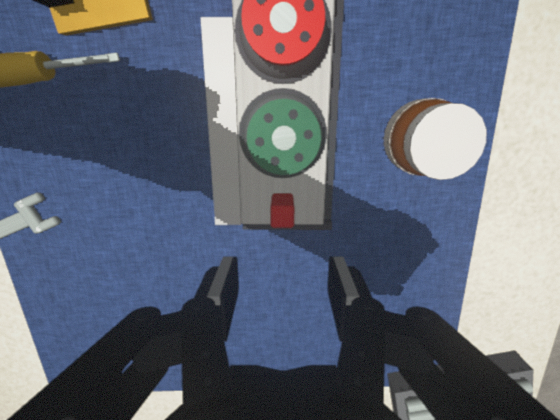

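Request:
play_rows:
  moves:
    - [[0,0.02,-0.0025,0,0.1],[0,0.02,0,0,0.1],[0,0.02,0,0,0.1],[0,0.02,0,0,0.1],[0,0.02,0,0,0.1],[0,0.01,0,0,0.1],[0,0.01,0,0,0.1],[0,0,0,0,0.1],[0,0,0,0,0.1]]
  newtons: 25

```text
clock: 45.65
ee_pos: [0.6236, -0.217, 0.061]
eef_rot: [-1.571, 0.023, -0.024]
contact_force: [0.3, -0.5, 0.6]
opening: 0.0472
```

Request:
play_rows:
  moves:
    - [[0,0,0,0,-0.2],[0,0,0,0,-0.4],[0,0,0,0,-0.5],[0,0,0,0,-1],[0,0,0,0,-1],[0,0,0,0,-1]]

```text
clock: 46.25
ee_pos: [0.6226, -0.2171, 0.0611]
eef_rot: [-1.57, 0.025, -0.023]
contact_force: [-3.0, 0.4, 4.8]
opening: 0.0195
```

```bash
python3 - <<'E'
from dome import *
go((.6232,-.2145,.058),-1.6)
c,im=snap('wrist','w28.png')
E
```

```text
t 46.25 at [ 0.6226 -0.2171  0.0611] yaw -1.75 open 0.0195 F [-3.   0.4  4.8]
  shift [0.0005 0.0031 0.0026] turn -0.15
```

View pics/w28.png

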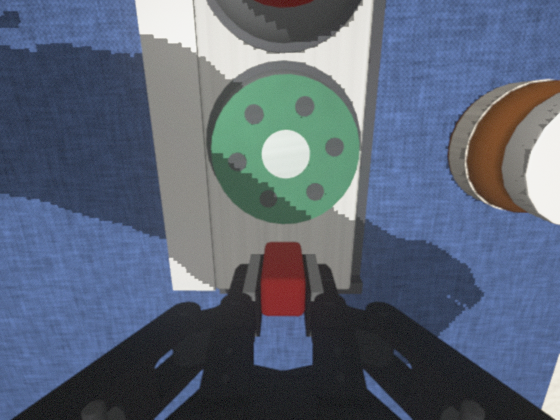

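Request:
play_rows:
  moves:
    - [[0,0,0.0005,0,-1],[0,0,0.001,0,-1],[0,0,0.0015,0,-1],[0,0,0.002,0,-1],[0,0,0.002,0,-1],[0,0,0.002,0,-1],[0,0,0.002,0,-1],[0,0,0.002,0,-1],[0,0,0.002,0,-1],[0,0,0.002,0,-1],[0,0,0.002,0,-1],[0,0,0.002,0,-1],[0,0,0.002,0,-1],[0,0,0.002,0,-1],[0,0,0.002,0,-1],[0,0,0.002,0,-1],[0,0,0.002,0,-1],[0,0,0.0015,0,-1],[0,0,0.001,0,-1],[0,0,0.0005,0,-1]]

```text
clock: 48.3
ee_pos: [0.6237, -0.1843, 0.0611]
eef_rot: [-1.572, 0.025, -0.024]
contact_force: [-2.8, -1.7, 6.9]
opening: 0.0196
```

```bash
python3 - <<'E'
from dome import *
go((.6257,-.1055,.058),-1.6)
c,im=snap('scene','s29.png'); cv2.imwrite('pics/s29z.png',cv2.resize(im[170:320,190:390,::-1],None,fx=4,fy=4,interpolation=cv2.INTER_CUBIC))
E
```

```text
t 48.3 at [ 0.6237 -0.1843  0.0611] yaw -1.78 open 0.0196 F [-2.8 -1.7  6.9]
  shift [-0.0004  0.0029  0.0788] turn -0.18
```

View pics/s29z.png

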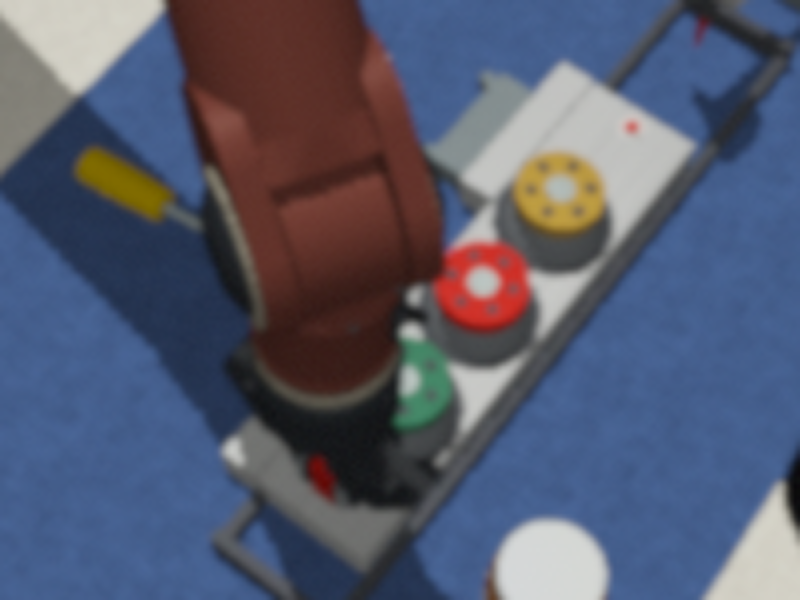

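Request:
play_rows:
  moves:
    - [[0,0,0.0005,0,-1],[0,0,0.001,0,-1],[0,0,0.0015,0,-1],[0,0,0.002,0,-1],[0,0,0.002,0,-1],[0,0,0.002,0,-1],[0,0,0.002,0,-1],[0,0,0.002,0,-1],[0,0,0.002,0,-1],[0,0,0.002,0,-1],[0,0,0.002,0,-1],[0,0,0.002,0,-1],[0,0,0.002,0,-1],[0,0,0.002,0,-1],[0,0,0.002,0,-1],[0,0,0.002,0,-1],[0,0,0.002,0,-1],[0,0,0.002,0,-1],[0,0,0.002,0,-1],[0,0,0.002,0,-1]]

```text
clock: 50.35
ee_pos: [0.625, -0.1473, 0.0611]
eef_rot: [-1.572, 0.025, -0.024]
contact_force: [-3.1, -1.9, 6.7]
opening: 0.0197
```

Request:
play_rows:
  moves:
    - [[0,0,0.002,0,-1],[0,0,0.002,0,-1],[0,0,0.002,0,-1],[0,0,0.002,0,-1],[0,0,0.002,0,-1],[0,0,0.002,0,-1],[0,0,0.002,0,-1],[0,0,0.002,0,-1],[0,0,0.002,0,-1],[0,0,0.002,0,-1],[0,0,0.002,0,-1],[0,0,0.002,0,-1],[0,0,0.002,0,-1],[0,0,0.002,0,-1],[0,0,0.002,0,-1],[0,0,0.0015,0,-1],[0,0,0.001,0,-1],[0,0,0.0005,0,-1],[0,0,0,0,-1],[0,0,0,0,-1]]

```text
clock: 52.35
ee_pos: [0.626, -0.114, 0.0611]
eef_rot: [-1.572, 0.024, -0.024]
contact_force: [-3.4, -1.2, 6.9]
opening: 0.0195
```

```bash
python3 - <<'E'
from dome import *
go((.6257,-.107,.058),-1.6)
c,im=snap('scene','s30.png'); cv2.imwrite('pics/s30z.png',cv2.resize(im[130:310,250:410,::-1],None,fx=3.3,fy=3.3,interpolation=cv2.INTER_CUBIC))
c,im=snap('top','t30.png'); cv2.imwrite('pics/t30z.png',cv2.resize(im[130:220,170:370,::-1],None,fx=4,fy=4,interpolation=cv2.INTER_CUBIC))
E
```

```text
t 52.35 at [ 0.626  -0.114   0.0611] yaw -1.77 open 0.0195 F [-3.4 -1.2  6.9]
  shift [-0.0006  0.0031  0.007 ] turn -0.17
```

View pics/s30z.png

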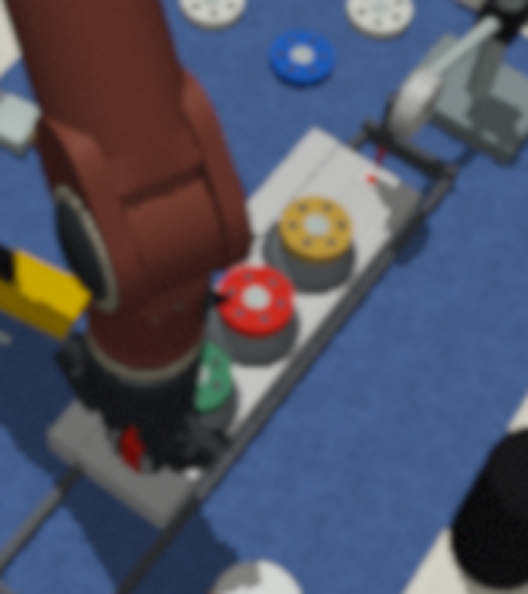

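View pics/t30z.png

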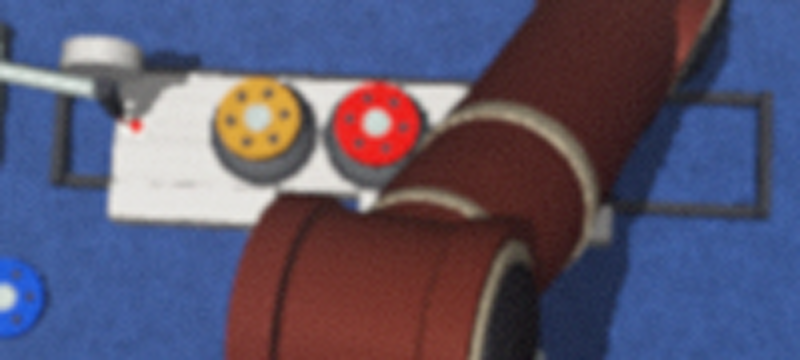

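```bash
python3 - <<'E'
from dome import *
a=cv2.imread('pics/t20.png')[140:175,180:220]; b=cv2.imread('pics/s14.png')[160:200,350:390]; c=cv2.imread('pics/w21.png')[170:215,495:545]; d=cv2.imread('pics/s30.png')[160:200,350:390]
o=np.hstack([cv2.resize(x,(390,390),interpolation=cv2.INTER_CUBIC) for x in (a,b)]); cv2.imwrite('pics/n1.png',o)
o=np.hstack([cv2.resize(x,(390,390),interpolation=cv2.INTER_CUBIC) for x in (c,d)]); cv2.imwrite('pics/n2.png',o)
E
```

```text
(no output)
```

View pics/n1.png

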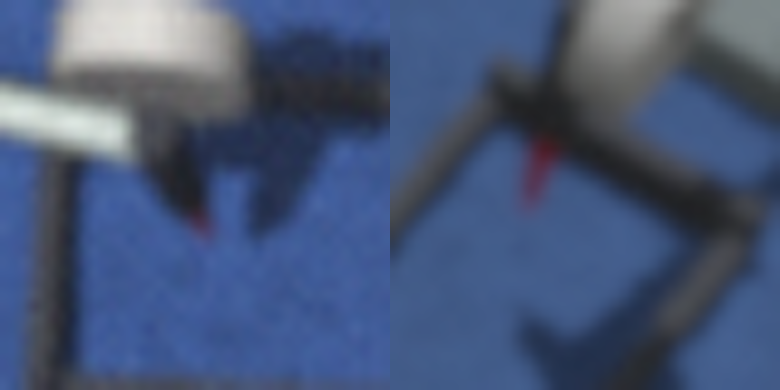

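View pics/n2.png

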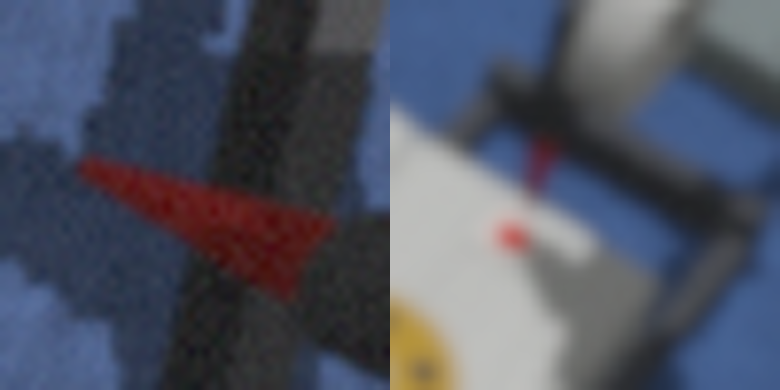

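```bash
python3 - <<'E'
from dome import *
t,s=cal('top'),cal('scene'); w=np.load('c21.npy',allow_pickle=True).item()
rt,rs,rw=ray(t,201,161.3),ray(s,363.55,181),ray(w,504.8,188.3)
print(tri([rt,rs]),tri([rt,rw]),tri([rs,rw]),tri([rt,rs,rw]))
ims=cv2.imread('pics/s30.png')[:,:,::-1]
for st,ce,_ in blobs(ims,*COL['red'],4):
    if abs(ce[0]-362)<8 and abs(ce[1]-184)<10: print(st,ce)
print('dot scene',onz(s,362,183.7,.03))
imt=cv2.imread('pics/t30.png')[:,:,::-1]
for st,ce,_ in blobs(imt,*COL['red'],4):
    if abs(ce[0]-204)<8 and abs(ce[1]-161)<10: print(st,ce,onz(t,*ce,.03))
# direct in-image: where needle tip at z=.036 plane projects for each camera
for n,c,p in (('t',t,(201,161.3)),('s',s,(363.55,181)),('w',w,(504.8,188.3))): print(n,onz(c,*p,.036))
E
```

```text
(array([0.6354, 0.2086, 0.035 ]), [0.0008897150420808879, 0.0008897150420807724]) (array([0.6353, 0.2085, 0.0365]), [0.0005746352392866517, 0.0005746352392864841]) (array([0.6352, 0.2077, 0.0356]), [0.00033561525781916233, 0.0003356152578192517]) (array([0.6354, 0.2082, 0.0357]), [0.001017287987832476, 0.0008349416695408844, 0.0002549234566382135])
dot scene [0.6349 0.2012 0.03  ]
[203 160   2   2   4] [203.5 160.5] [0.6398 0.2031 0.03  ]
t [0.6358 0.2091 0.036 ]
s [0.6351 0.2071 0.036 ]
w [0.6352 0.208  0.036 ]
```

Request:
play_rows:
  moves:
    - [[0,0,0.0005,0,-1],[0,0,0.001,0,-1],[0,0,0.0012,0,-1],[0,0,0.0013,0,-1],[0,0,0.0012,0,-1],[0,0,0.0008,0,-1],[0,0,0.0005,0,-1],[0,0,0,0,-1],[0,0,0,0,-1],[0,0,0,0,-1]]

```text
clock: 53.45
ee_pos: [0.6263, -0.1075, 0.0611]
eef_rot: [-1.572, 0.024, -0.024]
contact_force: [-4.0, -0.8, 6.0]
opening: 0.0194
```

```bash
python3 - <<'E'
from dome import *
go((.6257,-.107,.058),-1.6)
t,s=cal('top'),cal('scene')
_,im=snap('scene','s31.png'); _,it=snap('top','t31.png')
b=im[160:200,350:390,::-1]; a=it[140:175,180:220,::-1]
cv2.imwrite('pics/n3.png',np.hstack([cv2.resize(x,(390,390),interpolation=cv2.INTER_CUBIC) for x in (a,b)]))
E
```

```text
t 53.45 at [ 0.6263 -0.1075  0.0611] yaw -1.77 open 0.0194 F [-4.  -0.8  6. ]
  shift [-0.0006  0.0031  0.0004] turn -0.17
```

View pics/n3.png

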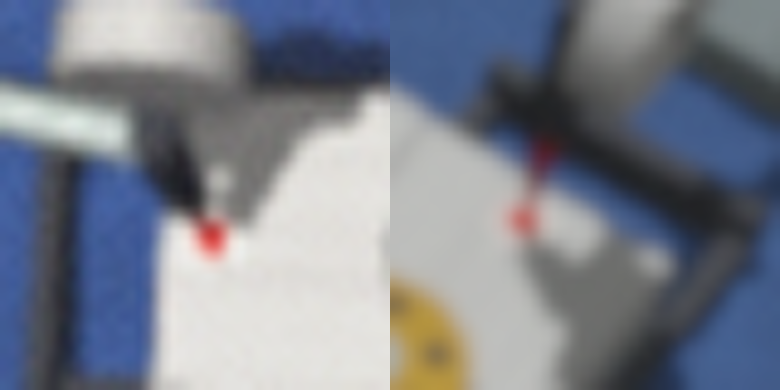

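```bash
python3 - <<'E'
from dome import *
t,s=cal('top'),cal('scene')
print(onz(s,350+132/9.75-.5,160+220/9.75-.5,.03),onz(t,180+211/9.75-.5,140+240/11.14-.5,.03))
E
```

```text
[0.6344 0.2075 0.03  ] [0.6381 0.2097 0.03  ]
```

The dot and tip agree within about 1 mm in both views. Release the post and rise.

Request:
play_rows:
  moves:
    - [[0,0,0,0,-0.4],[0,0,0,0,-0.2],[0,0,0,0,0.1],[0,0,0,0,0.1],[0,0,0,0,0.1],[0,-0.01,0,0,0.1],[0,-0.02,0,0,0.1],[0,-0.03,0,0,0.1],[0,-0.03,0,0,0.1],[0,-0.03,0,0,0.1],[0,-0.03,0,0,0.1],[0,0,0,0,0],[0,0,0,0,0]]

```text
clock: 54.85
ee_pos: [0.6267, -0.1065, 0.2117]
eef_rot: [-1.571, 0.022, -0.025]
contact_force: [-0.7, 0.0, -0.3]
opening: 0.0424
```

```bash
python3 - <<'E'
from dome import *
go((.47,-.0,.2),88.4)
c,im=snap('wrist','w32.png'); np.save('c32.npy',c,allow_pickle=True)
c,im=snap('scene','s32.png'); cv2.imwrite('pics/s32z.png',cv2.resize(im[130:310,190:410,::-1],None,fx=3.3,fy=3.3,interpolation=cv2.INTER_CUBIC))
E
```

```text
t 54.85 at [ 0.6267 -0.1065  0.2117] yaw -1.73 open 0.0424 F [-0.7  0.  -0.3]
  shift [-0.1599  0.0113  0.1017] turn -90.13
```

View pics/s32z.png

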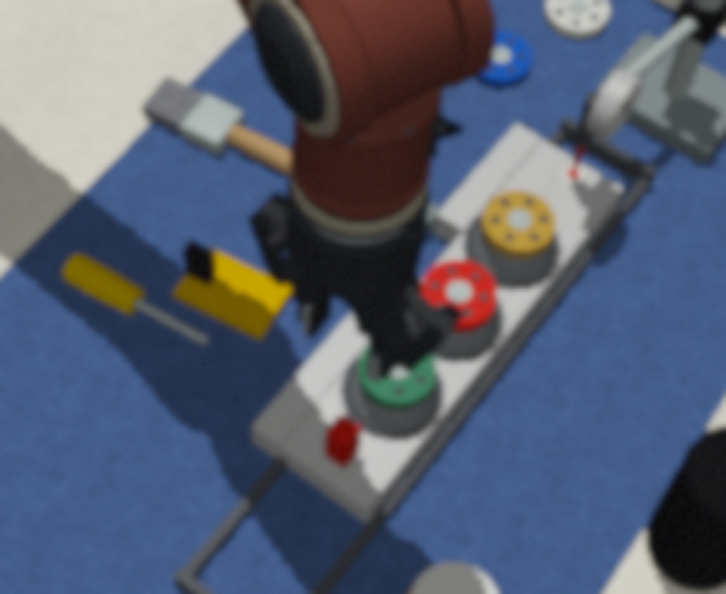

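View pics/w32.png

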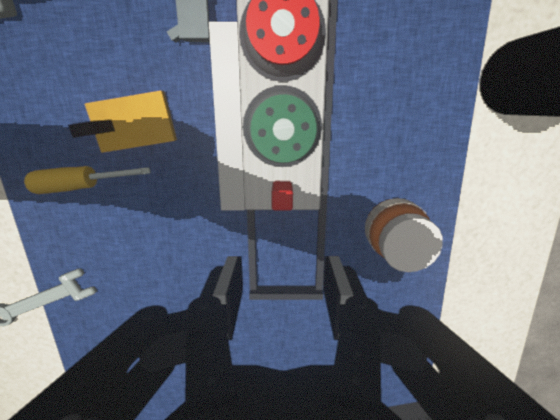

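```bash
python3 - <<'E'
from dome import *
c=np.load('c32.npy',allow_pickle=True).item()
P=[onz(c,*p,.01) for p in [(86,103),(163,91),(175,143),(102,151)]]
for p in P: print(p)
e=P[1]-P[0]; print(np.degrees(np.arctan2(e[1],e[0])),np.linalg.norm(e)); e=P[2]-P[3]; print(np.degrees(np.arctan2(e[1],e[0])),np.linalg.norm(e),np.mean(P,0))
E
```

```text
[ 0.43  -0.014  0.01 ]
[ 0.5096 -0.0051  0.01  ]
[ 0.5143 -0.0565  0.01  ]
[ 0.4356 -0.0624  0.01  ]
6.3883320502567935 0.08018056963967049
4.317796429137592 0.078975630445375 [ 0.4724 -0.0345  0.01  ]
```

Request:
play_rows:
  moves:
    - [[-0.0199,0,0.0073,0,0],[-0.0199,0,0.0073,0,0],[-0.0199,0,0.0073,0,0],[-0.0199,0,0.0073,0,0],[-0.0199,0,0.0073,0,0],[-0.0199,0,0.0073,0,0],[-0.0199,0,0.0073,0,0],[-0.0199,0,0.0073,0,0],[-0.0199,0,0.0073,0,0],[0,0,0,-8,-0.2],[0,0,0,-8,-0.2],[0,0,0,-8,-0.2],[0,0,0,-8,-0.2],[0,0,0,-8,-0.2],[0,0,0,-8,-0.2],[0,0,0,-8,-0.2],[0,0,0,-8,-0.2],[0,0,0,-8,-0.2],[0,0,0,-8,-0.2],[0,0,0,-8,-0.2]]

```text
clock: 56.95
ee_pos: [0.4486, -0.0353, 0.2093]
eef_rot: [-1.234, -1.163, 1.167]
contact_force: [1.3, -0.9, -0.1]
opening: 0.0342
```

Request:
play_rows:
  moves:
    - [[0,0,0,-8,-0.2],[0,0,0,-1,-0.2],[0,0,0,0,-0.2],[0,0,0,0,-0.2]]

```text
clock: 57.35
ee_pos: [0.4492, -0.0354, 0.21]
eef_rot: [-1.164, -1.274, 1.276]
contact_force: [-0.5, -0.3, 0.2]
opening: 0.0344
```

```bash
python3 - <<'E'
from dome import *
go((.4435,-.037,.036),95.4)
c,im=snap('wrist','w33.png'); np.save('c33.npy',c,allow_pickle=True)
E
```

```text
t 57.35 at [ 0.4492 -0.0354  0.21  ] yaw 95.15 open 0.0344 F [-0.5 -0.3  0.2]
  shift [-0.0011  0.174   0.0056] turn -0.25
```

View pics/w33.png

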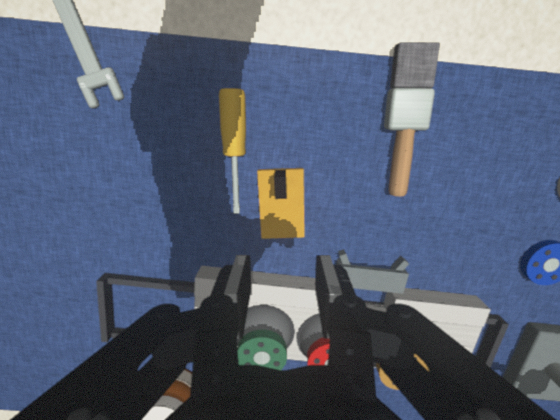

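```bash
python3 - <<'E'
from dome import *
c=np.load('c33.npy',allow_pickle=True).item()
im=cv2.imread('pics/w33.png')[:,:,::-1]
for st,ce,m in blobs(im,(15,100,60),(30,255,255),300):
    cnt,_=cv2.findContours(m.astype(np.uint8),cv2.RETR_EXTERNAL,cv2.CHAIN_APPROX_NONE); h=cv2.convexHull(max(cnt,key=cv2.contourArea))
    P=np.float32([onz(c,*p,.01)[:2] for p in h[:,0]])*1000
    r=cv2.minAreaRect(P); print(st,r)
print(onz(c,281,196,.046),onz(c,281,171.5,.012))
E
```

```text
[ 219   89   26   67 1574] ((387.3545837402344, -91.70552825927734), (65.58798217773438, 25.13663673400879), 4.536874294281006)
[ 258  168   46   70 2724] ((470.0942077636719, -34.5247917175293), (80.83780670166016, 49.64328384399414), 6.351683139801025)
[ 0.4503 -0.0359  0.046 ] [ 0.4328 -0.0376  0.012 ]
```

```bash
python3 - <<'E'
from dome import *
go((.444,-.0373,.036),96)
E
```

```text
t 57.4 at [ 0.4493 -0.0353  0.2101] yaw 95.19 open 0.0343 F [-0.7 -0.  -0.3]
  shift [-0.0015  0.1741  0.0053] turn -0.81
```

Request:
play_rows:
  moves:
    - [[-0.0014,0.03,0.005,-0.8,-0.39],[0,0.03,0,0,-0.39],[0,0.03,0,0,-0.39],[0,0.02,0,0,-0.39],[0,0,0,0,-0.39],[0,0,0,0,-0.39]]
  newtons: 60

```text
clock: 58.0
ee_pos: [0.4448, -0.0372, 0.1006]
eef_rot: [-1.157, -1.286, 1.287]
contact_force: [0.3, 0.2, -0.1]
opening: 0.026
```

```bash
python3 - <<'E'
from dome import *
go((.444,-.0373,.036),96)
c,im=snap('wrist','w34.png')
E
```

```text
t 58.0 at [ 0.4448 -0.0372  0.1006] yaw 96.05 open 0.026 F [ 0.3  0.2 -0.1]
  shift [-0.      0.0646  0.0008] turn 0.05
```

View pics/w34.png

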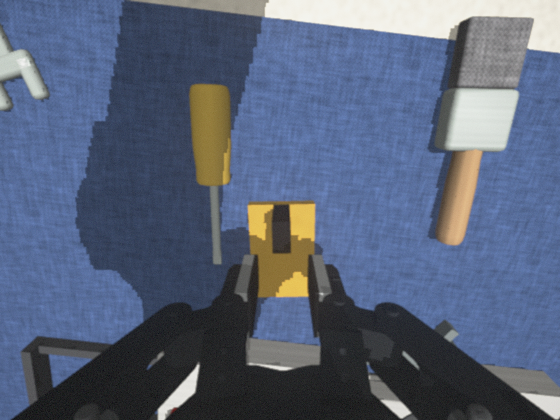

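Request:
play_rows:
  moves:
    - [[0,0.02,0,0,-0.39],[0,0.02,0,0,-0.39],[0,0.015,0,0,-0.39],[0,0.0095,0,0,-0.39],[0,0,0,0,-0.39],[0,0,0,0,-1],[0,0,0,0,-1],[0,0,0,0,-1],[0,0,0,0,-1],[0,0,0,0,-1]]
  newtons: 80

```text
clock: 59.05
ee_pos: [0.4451, -0.0373, 0.0369]
eef_rot: [-1.159, -1.288, 1.286]
contact_force: [-0.7, -0.1, 7.3]
opening: 0.0106
```

```bash
python3 - <<'E'
from dome import *
go((.444,-.0373,.036),96)
c,im=snap('wrist','w35.png')
c,im=snap('top','t35.png'); cv2.imwrite('pics/t35z.png',cv2.resize(im[130:260,180:340,::-1],None,fx=4.5,fy=4.5,interpolation=cv2.INTER_CUBIC))
E
```

```text
t 59.05 at [ 0.4451 -0.0373  0.0369] yaw 96.06 open 0.0106 F [-0.7 -0.1  7.3]
  shift [0.0002 0.0009 0.0011] turn 0.06
```

View pics/w35.png

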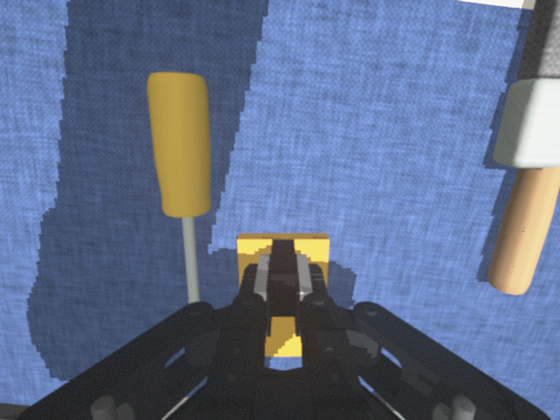

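View pics/t35z.png

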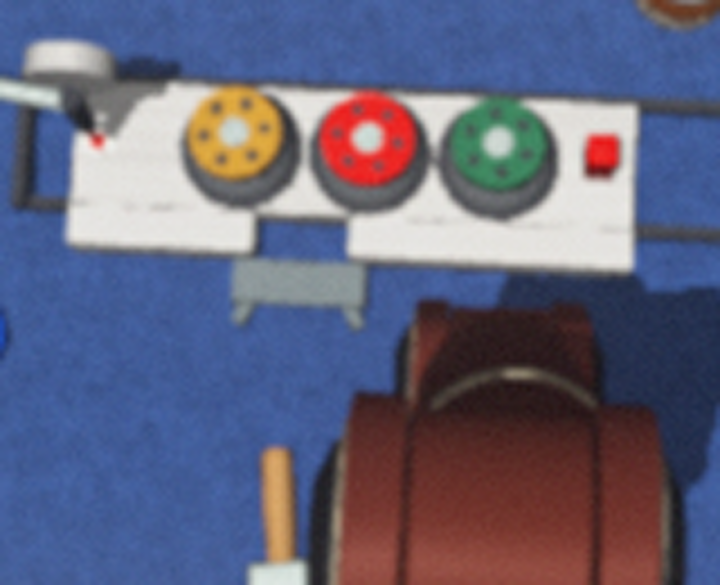

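```bash
python3 - <<'E'
from dome import *
c=cal('wrist'); p,M,y,s=pose()
for row in (236.5,247,): 
    q=onz(c,283,row,.01); print(row,q,'tool',M.T@(q-p))
c1=np.load('c1.npy',allow_pickle=True).item(); print('mouth',onz(c1,282.4,231.5,.021),onz(c1,282.4,231.5,.0))
go((.465,.0838,.06),88.4)
E
```

```text
236.5 [ 0.4295 -0.0379  0.01  ] tool [0.0011 0.0269 0.0157]
247 [ 0.4357 -0.0372  0.01  ] tool [0.0011 0.0269 0.0094]
mouth [0.5352 0.0818 0.021 ] [0.544  0.0815 0.    ]
t 59.15 at [ 0.4452 -0.0374  0.0369] yaw 96.07 open 0.0106 F [-1.4 -0.3  6.4]
  shift [ 0.1184 -0.0231 -0.0326] turn 7.67
```

Request:
play_rows:
  moves:
    - [[0,-0.01,0,0,-1],[0,-0.01,0,0,-1],[0,-0.015,0,0,-1],[0,0,0,4,-1],[0,0,0,3.7,-1],[0,0,0,0,-1],[0,0,0,0,-1]]

```text
clock: 59.85
ee_pos: [0.4446, -0.0372, 0.0713]
eef_rot: [-1.222, -1.19, 1.189]
contact_force: [0.0, 0.0, -1.7]
opening: 0.0106
```

```bash
python3 - <<'E'
from dome import *
go((.465,.0838,.07),88.4)
E
```

```text
t 59.85 at [ 0.4446 -0.0372  0.0713] yaw 88.46 open 0.0106 F [ 0.   0.  -1.7]
  shift [ 0.1215  0.0013 -0.0171] turn 0.06
```

Request:
play_rows:
  moves:
    - [[0.012,0,-0.0017,0,-1],[0.012,0,-0.0017,0,-1],[0.012,0,-0.0017,0,-1],[0.012,0,-0.0017,0,-1],[0.012,0,-0.0017,0,-1],[0.012,0,-0.0017,0,-1],[0.012,0,-0.0017,0,-1],[0.012,0,-0.0017,0,-1],[0.012,0,-0.0017,0,-1],[0.0135,0,-0.0018,0,-1],[0,0,0,0,-1],[0,0,0,0,-1],[0,0,0,0,-1]]

```text
clock: 61.15
ee_pos: [0.4649, 0.0828, 0.0709]
eef_rot: [-1.223, -1.187, 1.188]
contact_force: [-0.4, -0.4, -2.7]
opening: 0.0107
```

```bash
python3 - <<'E'
from dome import *
go((.465,.0838,.0365),88.4)
c,im=snap('wrist','w36.png')
c,im=snap('scene','s36.png'); cv2.imwrite('pics/s36z.png',cv2.resize(im[140:300,230:430,::-1],None,fx=3.5,fy=3.5,interpolation=cv2.INTER_CUBIC))
c,im=snap('top','t36.png'); cv2.imwrite('pics/t36z.png',cv2.resize(im[130:260,180:340,::-1],None,fx=4.5,fy=4.5,interpolation=cv2.INTER_CUBIC))
E
```

```text
t 61.15 at [0.4649 0.0828 0.0709] yaw 88.3 open 0.0107 F [-0.4 -0.4 -2.7]
  shift [ 0.001   0.0344 -0.0001] turn -0.1
```

View pics/w36.png

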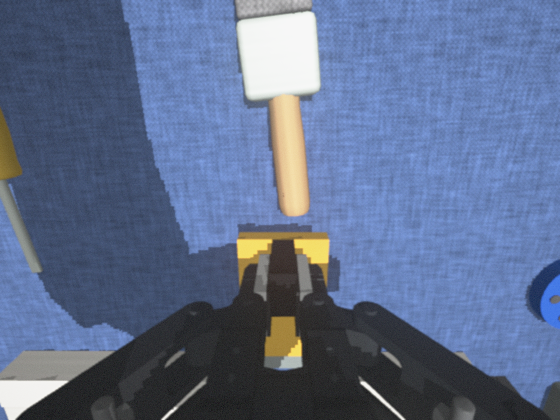

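View pics/s36z.png

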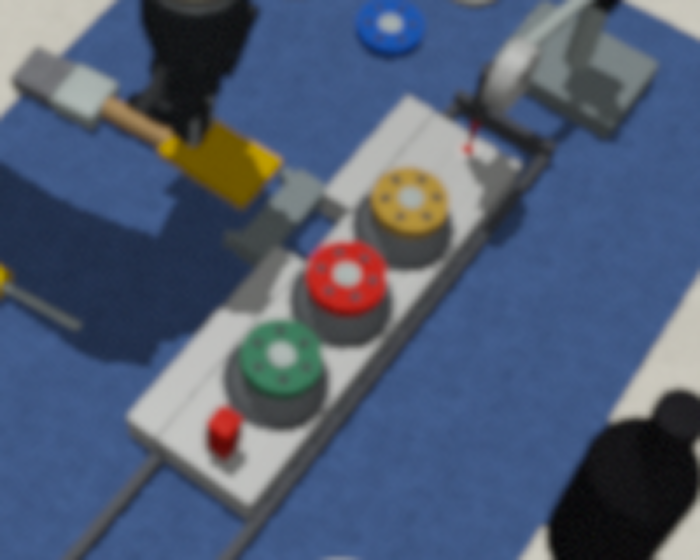

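View pics/t36z.png

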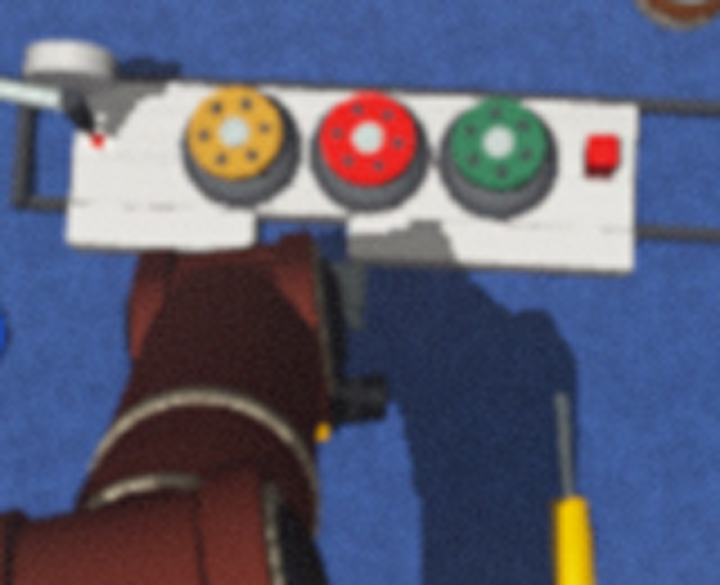

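Request:
play_rows:
  moves:
    - [[0.0008,0.01,0,0,-1],[0,0.01,0,0,-1],[0,0.008,0,0,-1],[0,0.004,0,0,-1],[0,0,0,0,-1],[0,0,0,0,-1]]

```text
clock: 61.9
ee_pos: [0.4652, 0.0845, 0.0387]
eef_rot: [-1.222, -1.188, 1.188]
contact_force: [-0.1, -0.3, -1.7]
opening: 0.0103
```

```bash
python3 - <<'E'
from dome import *
go((.465,.0838,.0365),88.4)
c,im=snap('wrist','w37.png')
c,im=snap('scene','s37.png'); cv2.imwrite('pics/s37z.png',cv2.resize(im[140:300,230:430,::-1],None,fx=3.5,fy=3.5,interpolation=cv2.INTER_CUBIC))
E
```

```text
t 61.9 at [0.4652 0.0845 0.0387] yaw 88.37 open 0.0103 F [-0.1 -0.3 -1.7]
  shift [-0.0007  0.0022  0.0001] turn -0.03
```

View pics/s37z.png

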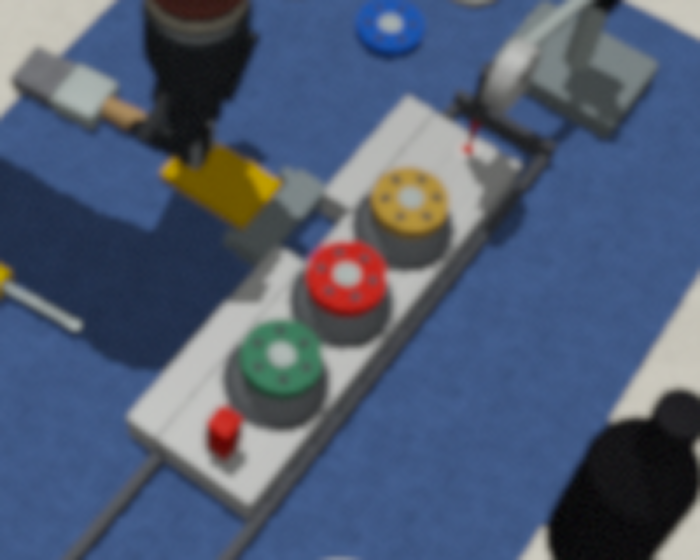

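View pics/w37.png

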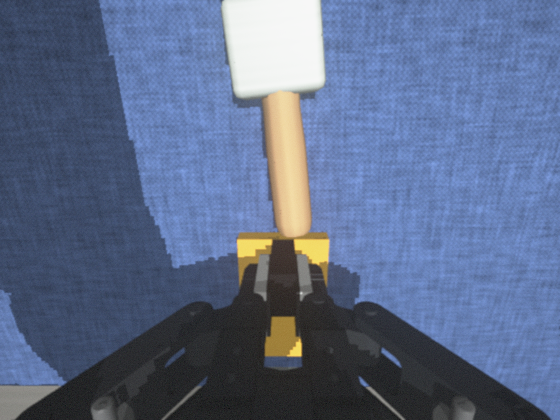

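Request:
play_rows:
  moves:
    - [[-0.0007,0.0015,0,0,-1],[0,0,0,0,-1],[0,0,-0.003,0,-1],[0,0,-0.003,0,-1],[0,0,-0.003,0,-1],[0,0,-0.003,0,-1],[0,0,0,0,-1]]

```text
clock: 62.7
ee_pos: [0.478, 0.0834, 0.0374]
eef_rot: [-1.223, -1.189, 1.187]
contact_force: [1.2, 0.5, -2.7]
opening: 0.0107
```

Request:
play_rows:
  moves:
    - [[0,0,-0.003,0,-1],[0,0,-0.004,0,-1],[0,0,-0.004,0,-1],[0,0,-0.004,0,-1],[0,0,-0.004,0,-1],[0,0,-0.004,0,-1],[0,0,-0.004,0,-1],[0,0,-0.004,0,-1],[0,0,-0.003,0,-1],[0,0,0,0,-1],[0,0,0,0,-1]]

```text
clock: 63.8
ee_pos: [0.5118, 0.0824, 0.0375]
eef_rot: [-1.224, -1.189, 1.187]
contact_force: [0.8, -0.8, -1.7]
opening: 0.0105
```

```bash
python3 - <<'E'
from dome import *
go((.522,.0822,.0365),88.4)
c,im=snap('scene','s38.png'); cv2.imwrite('pics/s38z.png',cv2.resize(im[140:300,230:430,::-1],None,fx=3.5,fy=3.5,interpolation=cv2.INTER_CUBIC))
E
```

```text
t 63.8 at [0.5118 0.0824 0.0375] yaw 88.35 open 0.0105 F [ 0.8 -0.8 -1.7]
  shift [ 0.0001  0.001  -0.0102] turn -0.05
```

View pics/s38z.png

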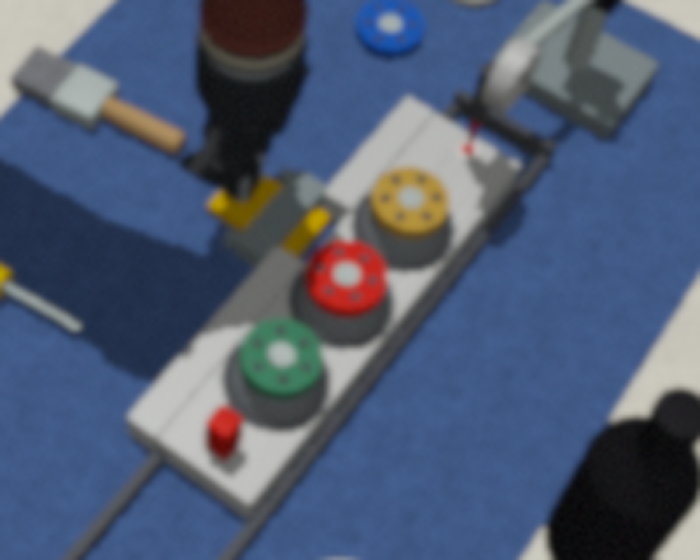

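Nose is in the pocket. I'll regrip 7 mm further back so the fingers keep clear of the guide roof.

Request:
play_rows:
  moves:
    - [[0,0.0008,0,0,-1],[0,0,0,0,-0.5],[0,0,0,0,-0.5],[0,0,0,0,-0.5],[0,0,0.004,0,-0.5],[0,0,0.004,0,-0.5],[0,0,0,0,-0.5],[0,0,0,0,-1],[0,0,0,0,-1],[0,0,0,0,-1],[0,0,0,0,-1]]

```text
clock: 64.95
ee_pos: [0.5028, 0.0827, 0.0368]
eef_rot: [-1.222, -1.188, 1.189]
contact_force: [-2.6, -1.3, 6.1]
opening: 0.0109
```

Request:
play_rows:
  moves:
    - [[0,0,-0.003,0,-1],[0,0,-0.003,0,-1],[0,0,-0.002,0,-1],[0,0,0,0,-1]]

```text
clock: 65.35
ee_pos: [0.5057, 0.0825, 0.0368]
eef_rot: [-1.214, -1.18, 1.195]
contact_force: [-10.3, -1.0, 12.9]
opening: 0.0109
```

```bash
python3 - <<'E'
from dome import *
go((.514,.0822,.0365),88.4)
c,im=snap('scene','s39.png'); cv2.imwrite('pics/s39z.png',cv2.resize(im[160:260,270:370,::-1],None,fx=6,fy=6,interpolation=cv2.INTER_CUBIC))
c,im=snap('wrist','w39.png')
E
```

```text
t 65.35 at [0.5057 0.0825 0.0368] yaw 88.42 open 0.0109 F [-10.3  -1.   12.9]
  shift [-0.0001  0.0002 -0.0083] turn 0.02
```

View pics/s39z.png

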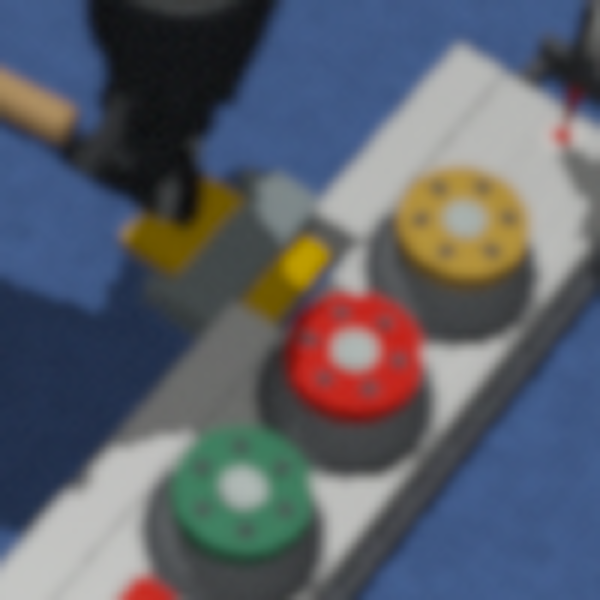

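View pics/w39.png

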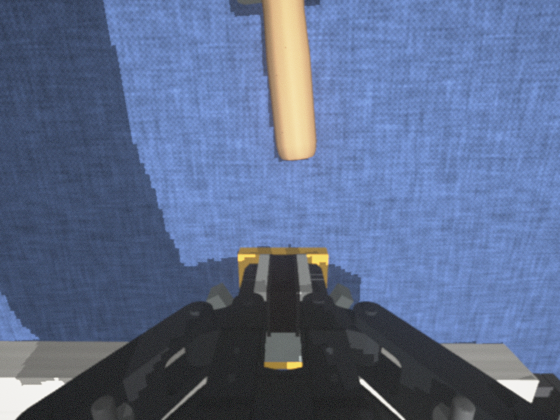

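Request:
play_rows:
  moves:
    - [[0,-0.0014,0,0,-1],[0,0,0,0,-1],[0,0,0,0,-1]]

```text
clock: 65.75
ee_pos: [0.5118, 0.0824, 0.0376]
eef_rot: [-1.223, -1.189, 1.188]
contact_force: [-0.3, 0.2, -1.7]
opening: 0.0108
```

Request:
play_rows:
  moves:
    - [[0,0,-0.001,0,-1],[0,0,-0.001,0,-1],[0,0,0,0,-1]]

```text
clock: 66.05
ee_pos: [0.5136, 0.0824, 0.0378]
eef_rot: [-1.223, -1.188, 1.188]
contact_force: [0.9, -0.9, -1.6]
opening: 0.0101
```

Request:
play_rows:
  moves:
    - [[0,0,-0.001,0,-1],[0,0,0,0,-1]]

```text
clock: 66.25
ee_pos: [0.5143, 0.0823, 0.0379]
eef_rot: [-1.223, -1.188, 1.188]
contact_force: [0.2, 0.2, -2.5]
opening: 0.0107
```

Request:
play_rows:
  moves:
    - [[0,0,-0.001,0,-1],[0,0,0,0,-1],[0,0,0,0,-1]]

```text
clock: 66.55
ee_pos: [0.5152, 0.0823, 0.038]
eef_rot: [-1.223, -1.188, 1.188]
contact_force: [0.2, -0.6, -2.3]
opening: 0.0107
```

Request:
play_rows:
  moves:
    - [[0,0,-0.001,0,-1],[0,0,0,0,-1],[0,0,0,0,-1]]

```text
clock: 66.85
ee_pos: [0.5162, 0.0823, 0.038]
eef_rot: [-1.223, -1.188, 1.188]
contact_force: [-0.1, -0.2, -2.4]
opening: 0.0105
```

```bash
python3 - <<'E'
from dome import *
c,im=snap('wrist','w40.png'); p,M,y,s=pose()
cv2.imwrite('pics/w40z.png',cv2.resize(im[220:320,220:350,::-1],None,fx=5.5,fy=5.5,interpolation=cv2.INTER_CUBIC))
for r in (246,250,254,258): print(r,onz(c,245,r,.01),onz(c,245,r,.012))
E
```

```text
246 [0.506  0.0627 0.01  ] [0.5051 0.063  0.012 ]
250 [0.5084 0.0625 0.01  ] [0.5075 0.0628 0.012 ]
254 [0.5109 0.0623 0.01  ] [0.5099 0.0626 0.012 ]
258 [0.5134 0.0622 0.01  ] [0.5123 0.0625 0.012 ]
```

View pics/w40z.png

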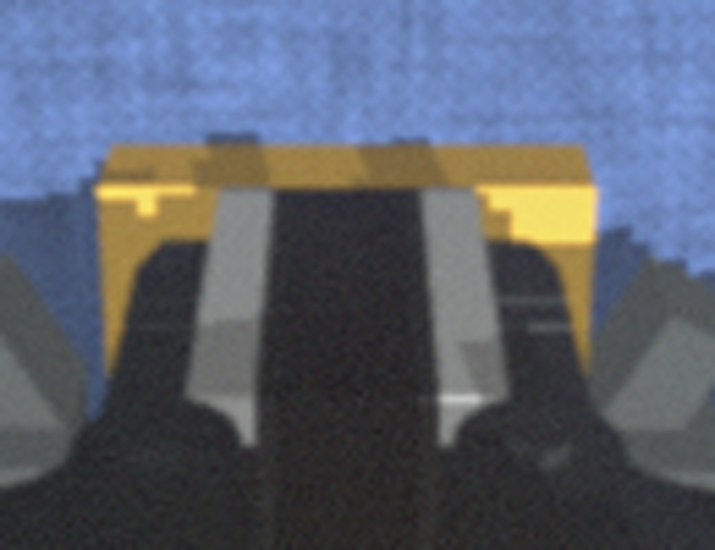

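Request:
play_rows:
  moves:
    - [[0,0,-0.001,0,-1],[0,0,0,0,-1],[0,0,0,0,-1]]

```text
clock: 67.2
ee_pos: [0.5171, 0.0823, 0.038]
eef_rot: [-1.223, -1.188, 1.188]
contact_force: [0.2, -1.7, -1.8]
opening: 0.0104
```

Request:
play_rows:
  moves:
    - [[0,0,-0.001,0,-1],[0,0,0,0,-1],[0,0,0,0,-1]]

```text
clock: 67.5
ee_pos: [0.5175, 0.0823, 0.0379]
eef_rot: [-1.222, -1.187, 1.189]
contact_force: [-2.4, -0.9, -0.6]
opening: 0.011
```

Resistance begins. One more nudge to confirm the wall.

Request:
play_rows:
  moves:
    - [[0,0,-0.001,0,-1],[0,0,0,0,-1],[0,0,0,0,-1]]

```text
clock: 67.8
ee_pos: [0.5176, 0.0823, 0.0378]
eef_rot: [-1.22, -1.186, 1.19]
contact_force: [-5.1, -0.8, 1.5]
opening: 0.0102
```

```bash
python3 - <<'E'
from dome import *
go((.5175,.0823,.0368),88.4)
c,im=snap('scene','s41.png'); cv2.imwrite('pics/s41z.png',cv2.resize(im[160:260,270:370,::-1],None,fx=6,fy=6,interpolation=cv2.INTER_CUBIC))
E
```

```text
t 67.8 at [0.5176 0.0823 0.0378] yaw 88.37 open 0.0102 F [-5.1 -0.8  1.5]
  shift [-0.     0.001  0.   ] turn -0.03
```

View pics/s41z.png

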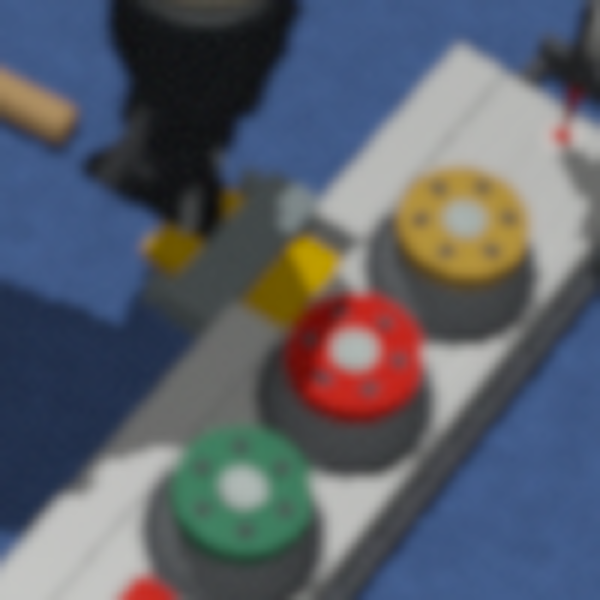

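Plate has met the wall. Set it down, release, and rise.

Request:
play_rows:
  moves:
    - [[0,0.0008,0.001,0,-1],[0,0,0,0,-1],[0,0,0,0,-0.6],[0,0,0,0,-0.5],[0,0,0,0,-0.5],[0,0,0,0,-0.5],[0,-0.01,0,0,-0.5],[0,-0.02,0,0,-0.5],[0,-0.03,0,0,-0.5],[0,-0.03,0,0,-0.5],[0,-0.03,0.01,0,-0.5],[0,-0.03,0.01,0,-0.5],[0,-0.02,0.02,0,-0.5],[0,0,0.02,0,-0.5],[0,0,0,0,-0.5],[0,0,0,0,-0.5]]

```text
clock: 69.45
ee_pos: [0.4587, 0.0841, 0.2078]
eef_rot: [-1.223, -1.19, 1.187]
contact_force: [0.3, -0.4, 0.4]
opening: 0.0211
```

```bash
python3 - <<'E'
from dome import *
go((.47,.082,.25),88.4)
c,im=snap('wrist','w42.png'); np.save('c42.npy',c,allow_pickle=True)
s,im=snap('scene','s42.png'); cv2.imwrite('pics/s42z.png',cv2.resize(im[140:300,230:430,::-1],None,fx=3.5,fy=3.5,interpolation=cv2.INTER_CUBIC))
t,im=snap('top','t42.png'); cv2.imwrite('pics/t42z.png',cv2.resize(im[130:220,180:340,::-1],None,fx=5,fy=5,interpolation=cv2.INTER_CUBIC))
E
```

```text
t 69.45 at [0.4587 0.0841 0.2078] yaw 88.38 open 0.0211 F [ 0.3 -0.4  0.4]
  shift [-0.0017 -0.0422 -0.0115] turn -0.02
```

View pics/w42.png

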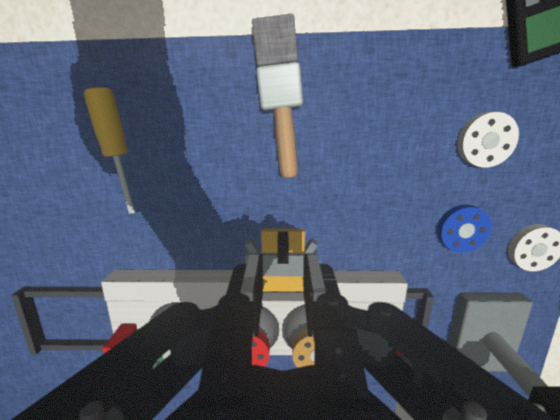

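View pics/s42z.png

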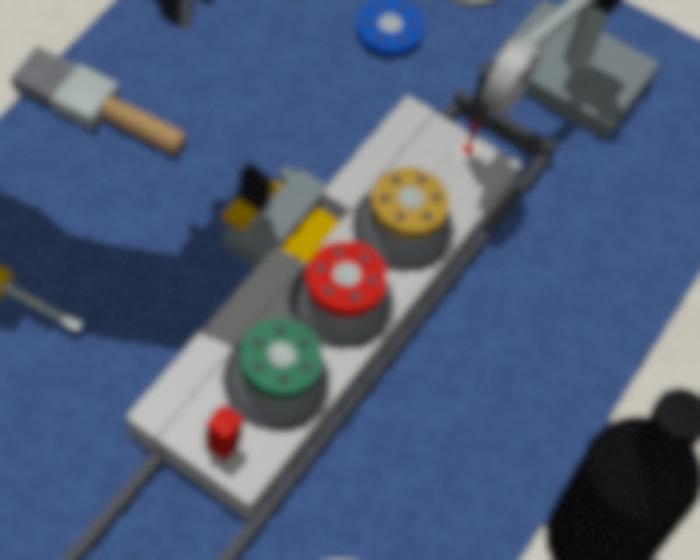

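View pics/t42z.png

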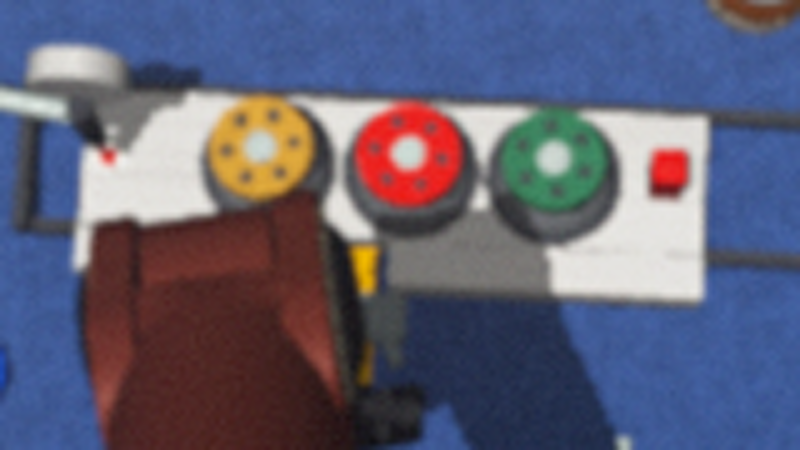

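```bash
python3 - <<'E'
from dome import *
t,s=cal('top'),cal('scene'); c=np.load('c42.npy',allow_pickle=True).item()
w=cv2.imread('pics/w42.png'); sc=cv2.imread('pics/s42.png'); tp=cv2.imread('pics/t42.png')
cv2.imwrite('pics/v1.png',np.hstack([cv2.resize(w[215:315,235:335],(500,500),interpolation=cv2.INTER_CUBIC)]))
cv2.imwrite('pics/v2.png',np.hstack([cv2.resize(x,(390,390),interpolation=cv2.INTER_CUBIC) for x in (tp[140:175,180:220],sc[160:200,350:390])]))
# hubs in scene and top -> triangulate
for k,a,b in (('gold',(260,148),(410,198)),('red',(408,154),(347,273)),('green',(553,158),(282,354))):
    print(k,tri([ray(t,180+a[0]/5-.4,130+a[1]/5-.4),ray(s,230+b[0]/3.5-.4,140+b[1]/3.5-.4)]))
E
```

```text
gold (array([0.6331, 0.1188, 0.0698]), [0.0015881566397761128, 0.0015881566397759738])
red (array([0.6306, 0.0381, 0.0715]), [0.0014424796939152967, 0.0014424796939153106])
green (array([ 0.6296, -0.0408,  0.0712]), [0.00166525128820094, 0.001665251288201049])
```

View pics/v1.png

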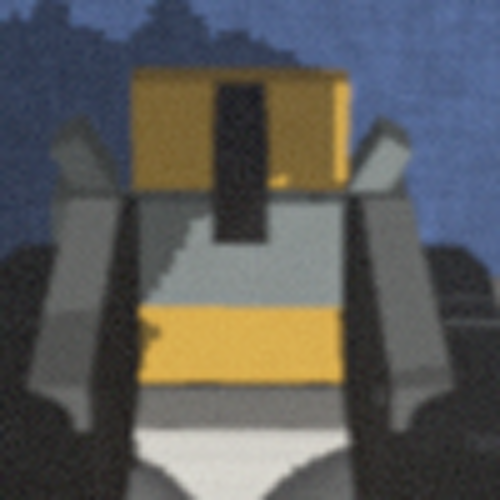

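View pics/v2.png

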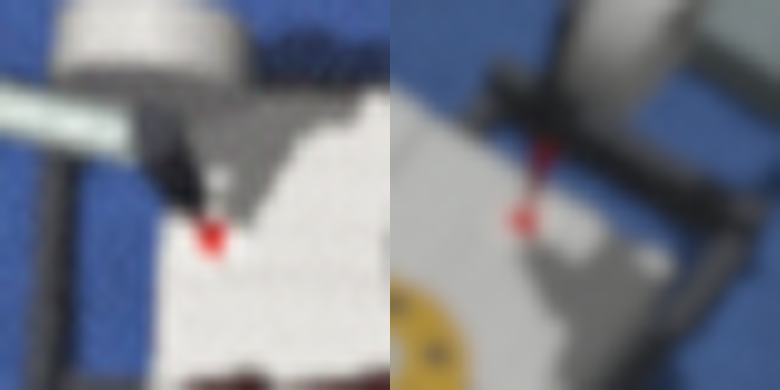

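```bash
python3 - <<'E'
from dome import *
c=np.load('c42.npy',allow_pickle=True).item(); q=lambda u,v,z:onz(c,235+u/5-.4,215+v/5-.4,z)
a,b=q(133,80,.01),q(350,80,.01); m=q(240,193,.021); n1,n2=q(139,384,.01),q(341,384,.01); f=q(240,305,.021)
print(a,b,m,n1,n2,'roof back',f); print('rear-mouth',((a+b)/2-m)[0],'len',((n1+n2)/2-(a+b)/2)[0], 'yaw',np.degrees(np.arctan2(*(((n1+n2)-(a+b))[[1,0]]))))
print('roof sides',q(62,193,.021),q(418,193,.021))
from rig import job; 
E
```

```text
[0.5105 0.059  0.01  ] [0.512  0.1087 0.01  ] [0.5344 0.0828 0.021 ] [0.5916 0.0563 0.01  ] [0.593  0.1061 0.01  ] roof back [0.5635 0.082  0.021 ]
rear-mouth -0.02316833082916414 len 0.08103729510618041 yaw -1.885410169077465
roof sides [0.5333 0.0424 0.021 ] [0.5356 0.1233 0.021 ]
```

```bash
python3 -c "
from rig import job
print(job.job_done())"
```

```text
the job is handed in; nothing more can be done
None
```

The balance check is set up and handed in at about 69 s of the 210 s allowed; the hand-in reports no verdict.

**What I did**
- I drew the locking plate out and laid it to the right of the slot. On the first try to set it down, its nose came down on the guide's right flare, so I moved it 25 mm further right.
- I slid the carriage to its right stop, where I felt the stop through the grip.
- I balanced red on the middle dome, green on the right dome and gold on the left dome. I released each one on contact.
- I slid the carriage back gently until the dot was under the needle.
- The plate had been knocked askew while I worked elsewhere, so I found it again and gripped it afresh. I pushed it in nose first until it met the pocket's back wall at about 5 N. It stuck once about 7 mm short because I was pressing down on it. Easing it up about 1 mm freed it.

**Last checks**
- **Rotors:** the three hubs measure about 80 mm apart at 70–71 mm height, as expected, and the discs look level. The tri-camera rays missed each other by about 1.5 mm.
- **Dot:** it was within about 1 mm of the needle tip along the slide in both the scene and top views. Across the slide the top view is about 2 mm off, which is within the calibration error. It did not shift when the plate went in.
- **Plate:** it is straight (about 0.3° off the slot) and within about 1 mm sideways. Its rear edge measured 23 mm in front of the mouth against the nominal 25 mm, which is within the 2 mm calibration.
- **Clearances:** the gripper is clear of everything. I never went near the gauge, and the brush and deburrer look unmoved.

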